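# Make up the morning and night kits beside the bunk

## Robot

A 6-joint arm with a two-finger parallel gripper is mounted at the origin on the work surface. World frame = base frame: x ahead of the robot, y to its left, z up, the work surface at z = 0. Lengths are in m, angles in rad, forces in N, time in s.
With the tool pointing down it reaches from about 0.4 to 0.825 m from the base axis. Payload 7 kg.
Tool frame: the origin (TCP) lies between the finger pads; the fingertips stand 8 mm ahead of it and the grasp point (between the pads) lies 11 mm behind it (arm.finger_overhang is the distance from the TCP to the fingertips, in m); z points along the fingers, y is the line along which they close (so a half turn about z gives the same grasp; the last joint's range is limited). The gripper opens to 88 mm and grips with 3 to 60 N. Pads are 19 mm wide; open, the fingers measure 130 mm over their backs; the gripper's body (78 mm by 193 mm) begins 47 mm behind the grasp point.
Start: joints at [-0.971, 0.359, 0.012, 0, -1.224, -0.288], TCP at [0.207, -0.642, 0.204] pointing down, gripper open.
Joint ranges: [-3.07, 3.07], [-1.43, 2.12], [-1.02, 1.25], [-3.03, 1.67], [-3.05, -0], [-3.03, 3.03]. Speed limits (rad/s): [2.39, 2.39, 3.01, 3.14, 3.14, 3.14].

## Interface

Orientations are given as [roll, pitch, yaw] about the fixed x, y, z axes, in that order (R = Rz(yaw) Ry(pitch) Rx(roll)).
In Python, from station import arm gives the robot as it stands.
- The arm moves only by the tool move_arm, never from a script. Its argument "rows" is text: rows parted by semicolons, each of 7 numbers parted by spaces: the turn, a rotation vector about the tool's x, y, z in degrees, then the shift along the tool's x, y, z in m, then the finger opening in m, from 0 to 0.0876. A call has 1 to 8 rows; each row shifts and turns the commanded pose from where the row before left it, along the tool's axes as they then stand; what a row does not reach is not made up. A row lasts 1/8 s, in which the tool goes at most 62.5 mm and 10.7 degrees, less where a joint would pass 70% of its speed; a pose out of reach is approached as far as the arm can. A call is refused whole if a number of a shift passes 0.0625 or a number of a turn 10.7, either way. A call with a gripper value outside its range is refused whole. The fingers move at their own pace and stop on an object; "squeeze" is the grip in N (left out, the last holds). Time passes only in rows, so rows that do not move let the fingers close. It gives the time, the measured TCP pose, the force, the opening and the grip force at its end, in the units of the state.
- arm.get_state(): the state, without advancing time (a new reading comes with each control period).
- arm.grab_frame(name): name is "scene" or "top"; returns (picture, depth): 480x640x3 uint8, blue, green, red; 480x640 float32, m along the optical axis (not along the pixel's ray), 0 where there is no reading.
- arm.camera_model(name): a dict with "mtx" (3x3 intrinsics, pixels), "k1" (the pictures are not rectified: a ray, as slopes to the right and down, at radius r is drawn at 1 + k1 r^2 times it, then the intrinsics apply), "camera_from_world" (4x4, takes a point from world to camera coordinates). Camera axes: x right, y down, z forward; pixel columns grow to the right and rows downward; lengths in m; the calibration is good to about 2 mm. A picture is of the moment at which its call begins. camera_model takes no time and is no camera call.
- arm.job_done(): hands the job in; it is judged then, once.
The state is a dict: "t": time; "q": joint angles; "qd": joint speeds; "joint_efforts": joint torques, N m; "eef_pos": TCP position; "ee_rot": TCP orientation; "force": force on the tool from outside, world axes, zero at the start; "moment": the same for the moment, N m; "width": finger opening in m; "gripper_force": force on a finger pad.
Only numpy, scipy, OpenCV 4.12 (cv2) and the standard library are available. Lean on these libraries where they do the work, as an engineer would, in place of code of your own. Each camera call takes 0.05 s, during which the arm holds its last target. There are 200 camera calls.

## Task

Make up two bedside kits. The dark brown wooden tray is the morning kit: put the shoehorn in its long pocket, the egg cup upright in its round pocket and the red-lidded pill case, lids up, in its small oblong pocket; the blue tray is the night kit: stand the phone stand upright in its large pocket and the green-lidded pill case, lids up, in its small one. Set each thing down flat on its pocket's floor rather than dropping it, and leave the yellow-lidded pill case and the glass tumbler standing where they are.

Things in the scene. Friction and masses are not known exactly. Their poses are not given: they have to be found in the camera images.
- morning_tray: Dark brown wooden tray, fixed, 184 x 150 x 10 mm (x, y, z). Origin: centre of its underside. Pockets 6 mm deep (floor at z 4 mm), cork-lined: long one at x 0, y +40 mm, 166 x 54 mm (x, y), for the shoehorn; round one at x -44, y -30 mm, 70 mm across, for the egg cup; oblong one at x +44, y -30 mm, 72 x 50 mm, for the red-lidded case.
- night_tray: Blue plastic tray, fixed, 184 x 94 x 10 mm (x, y, z). Origin: centre of its underside. Pockets 6 mm deep (floor at z 4 mm), grey-lined: large one at x -43, y 0 mm, 84 x 74 mm (x, y), for the phone stand; small one at x +48, y 0 mm, 72 x 50 mm, for the green-lidded case.
- red_case: Small clear plastic pill case with two red flip lids on top (they stay shut), 48 x 28 x 26 mm (x, y, z), loose, 40 g. Origin: centre of its underside; x along its length, z up. Plain grasp: across its 28 mm width, fingertips 10 mm above its underside. Goes in the wooden tray.
- green_case: Small clear plastic pill case with two green flip lids on top (they stay shut), 48 x 28 x 26 mm (x, y, z), loose, 40 g. Origin: centre of its underside; x along its length, z up. Plain grasp: across its 28 mm width, fingertips 10 mm above its underside. Goes in the blue tray.
- yellow_case: Small clear plastic pill case with two yellow flip lids on top (they stay shut), 48 x 28 x 26 mm (x, y, z), loose, 40 g. Origin: centre of its underside; x along its length, z up. Plain grasp: across its 28 mm width, fingertips 10 mm above its underside. A spare: stays where it is.
- egg_cup: White ceramic egg cup, loose, upright, 62 mm tall, 80 g: foot 44 mm across, narrow stem, bowl 49 mm across from 38 mm up to the rim, hollow upward. Origin: centre of its underside, z up; round about z. Plain grasp: across the outside of the bowl, fingertips 30 to 35 mm above its underside.
- phone_stand: Black plastic phone stand, loose, 110 g. Base 60 x 50 x 7 mm (x, y, z), lip on its -x edge; back plate 50 mm wide (y), 6 mm thick, up to 81 mm, leaning 17 deg to +x (middle at x +10 mm at 60 mm up). Origin: centre of its underside, z up. Plain grasp: across the back plate's 50 mm width, 60 mm up (fingertips at 42 mm). Either way round in its pocket is right.
- shoehorn: Short aluminium shoehorn lying flat, loose, 150 mm long (x), 70 g. Middle (x -35 to +25 mm): channel open upward, 24 mm wide (y), 18 mm high, upright sides. Flared blade to +x, 38 mm wide, 12 mm high; flat handle tongue to -x. Origin: centre of its underside, z up. Plain grasp: across the channel at the origin, fingertips 9 mm up. Either way round in its pocket is right.
- tumbler: Green glass tumbler, loose, upright, 62 mm across, 78 mm tall; stays where it is. Origin: centre of its underside. Other objects stand only at the back (x above 0.8 m, a crate 0.17 m high) and at the sides (|y| above 0.5 m).

How it is judged:
By the outcome, as a careful person would: the job done as asked, in the order asked, and still so for the second after the job is handed in, with the robot touching nothing.
It also fails if it takes over 128 s, if anything falls off the work surface, if the arm or the gripper's body presses on something with over 40 N, if the wrist force passes 120 N, or if a joint passes its speed limit or range.

## Working session

There is one attempt and no reset: what is moved stays moved. The work goes in short steps, Python scripts to look and compute and a tool call to move; the robot and the scene stay as the last step left them, time stands still between calls to the robot, and variables do not carry over. Pictures are saved under pics/ and viewed, at most 14 in all, crops included, and the job is handed in when it is done.

Besides the shell and the picture viewer there is one more tool, called after "Call:" as name(argument=value, ...) on one line, values as JSON. move_arm: Moves the arm, as the interface text tells. Its arguments: {"type":"object","properties":{"rows":{"type":"string"},"squeeze":{"type":"number"}},"required":["rows"]}

```bash
ls; mkdir -p pics
python3 - <<'E'
from station import arm
import cv2,numpy as np
s=arm.get_state(); print(s['t'],s['eef_pos'],s['ee_rot'],s['width'],arm.finger_overhang)
for n in("top","scene"):
    p,d=arm.grab_frame(n); cv2.imwrite(f"pics/{n}0.png",p); np.save(f"pics/{n}0.npy",d); m=arm.camera_model(n); print(n,m)
E
```

```text
pics
0.0 [ 0.20685688 -0.64195555  0.20262993] [ 3.13993530e+00 -1.55641877e-04 -2.82995381e+00] 0.08772061404697185 0.008
top {'mtx': array([[621.58648819,   0.        , 320.0602066 ],
       [  0.        , 621.58648819, 245.87853695],
       [  0.        ,   0.        ,   1.        ]]), 'k1': 0.0193495741016805, 'camera_from_world': array([[-0.08934892, -0.99599267, -0.00392123,  0.03529837],
       [-0.9749808 ,  0.08826718, -0.20401309,  0.55072093],
       [ 0.20354165, -0.01440522, -0.97896031,  1.06175713],
       [ 0.        ,  0.        ,  0.        ,  1.        ]])}
scene {'mtx': array([[536.47120667,   0.        , 314.2520144 ],
       [  0.        , 536.47120667, 230.13600092],
       [  0.        ,   0.        ,   1.        ]]), 'k1': 0.031286058355640314, 'camera_from_world': array([[-0.15177875,  0.9884104 ,  0.00284475,  0.07662574],
       [ 0.67067858,  0.10510164, -0.73426418, -0.33530329],
       [-0.72605334, -0.10953778, -0.67885788,  1.58058395],
       [ 0.        ,  0.        ,  0.        ,  1.        ]])}
```

View pics/top0.png

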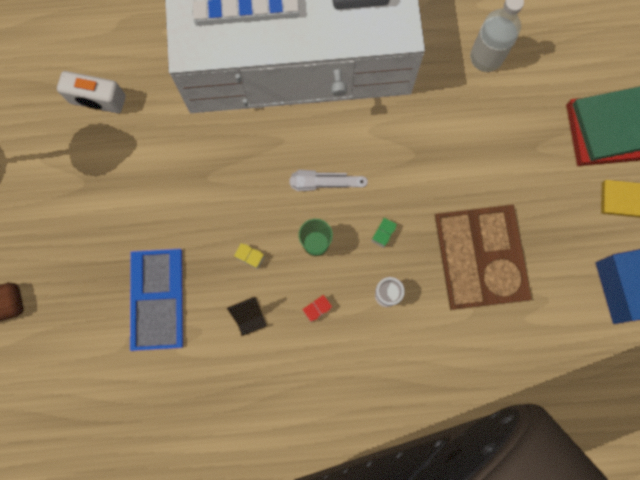

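View pics/scene0.png

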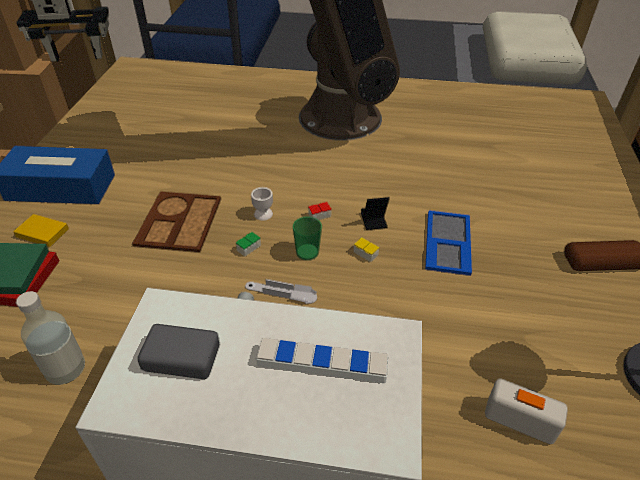

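Top view: wooden tray's corners at (436,213), (514,206), (530,300), (451,308), with the long pocket on the left and the round one at bottom right. The blue tray is around (157,300), large pocket at the bottom. Shoehorn near (328,181), tumbler (316,238), green case (385,232), yellow (250,255), red (317,308), egg cup (390,292), phone stand (247,316). The scene view shows the same layout from the far side.

```bash
cat > h.py <<'E'
from station import arm
import cv2,numpy as np
def cam(n):
    m=arm.camera_model(n); return m['mtx'],np.array([m['k1'],0,0,0.]),m['camera_from_world']
def rays(n,uv):
    K,d,T=cam(n); uv=np.asarray(uv,float).reshape(-1,1,2)
    r=cv2.undistortPoints(uv,K,d)[:,0]; r=np.c_[r,np.ones(len(r))]
    return -T[:3,:3].T@T[:3,3], r@T[:3,:3]          # world dirs, depth-normalised
def onplane(n,uv,z):
    o,r=rays(n,uv); return (o+r*((z-o[2])/r[:,2])[:,None])[:,:2]
def cloud(n,d):
    v,u=np.mgrid[:480,:640]; o,r=rays(n,np.c_[u.ravel(),v.ravel()])
    return (o+r*d.reshape(-1,1)).reshape(480,640,3)
def proj(n,P):
    K,d,T=cam(n); return cv2.projectPoints(np.asarray(P,float).reshape(-1,1,3),cv2.Rodrigues(T[:3,:3])[0],T[:3,3],K,d)[0][:,0]
def hsv(p): return cv2.cvtColor(p,cv2.COLOR_BGR2HSV)
def blob(mask,near):
    n,l,s,c=cv2.connectedComponentsWithStats(mask.astype(np.uint8))
    ok=[i for i in range(1,n) if s[i,4]>30]
    i=min(ok,key=lambda i:np.hypot(*(c[i]-near))); return l==i
def rect(n,m,z):   # min-area rect of mask outline on plane z: centre, sizes, yaw of long side (deg)
    c=max(cv2.findContours(m.astype(np.uint8),0,1)[0],key=cv2.contourArea)[:,0]
    q=onplane(n,c,z)
    (c,(w,h),a)=cv2.minAreaRect((q*1000).astype(np.float32))
    if w<h: w,h,a=h,w,a+90
    return np.round(c,1),round(w,1),round(h,1),round((a+90)%180-90,1)
E
python3 - <<'E'
from h import *
seeds={'top':dict(red=(317,308),green=(385,232),yel=(250,255),blue=(157,340),wood=(483,257)),
'scene':dict(red=(320,210),green=(248,243),yel=(367,250),blue=(448,242),wood=(178,220))}
for n in('top','scene'):
    p=cv2.imread(f'pics/{n}0.png'); d=np.load(f'pics/{n}0.npy'); C=cloud(n,d); H,S,V=cv2.split(hsv(p)); 
    print(n,'table z',np.round(np.median(C[...,2][(abs(C[...,0]-.5)<.1)&(abs(C[...,1])<.2)]),4))
    sd=seeds[n]
    for k,m,z in(('red',((H<6)|(H>174))&(S>170)&(V>90),.026),('green',(H>50)&(H<75)&(S>150),.026),('yel',(H>24)&(H<34)&(S>170),.026),('blue',(H>105)&(H<122)&(S>150),.01)):
        b=blob(m,np.array(sd[k])); print(k,b.sum(),rect(n,b,z), 'z',np.round(np.median(C[...,2][b]),4))
    for k in('wood',): print(k,[tuple(hsv(p)[v,u]) for u,v in([(445,225),(488,260)] if n=='top' else [(150,240),(185,215)])])
    W=(C[...,0]>.25)&(C[...,0]<.75)&(abs(C[...,1])<.35)
    hm=W&(C[...,2]>.006)&(d>0)
    k,l,s,c=cv2.connectedComponentsWithStats(hm.astype(np.uint8))
    for i in range(1,k):
        if s[i,4]>60:
            P=C[l==i]; print('h',np.round(c[i]),s[i,4],np.round(P.min(0),3),np.round(P.max(0),3),rect(n,l==i,np.median(P[:,2])))
ps=[]
for n in('top','scene'):
    p=cv2.imread(f'pics/{n}0.png')
    if n=='top': ps=[p[160:360,120:290],p[160:330,280:420]]
    else: ps=[p[180:310,230:400],p[180:280,120:230],p[180:280,340:480]]
    for i,q in enumerate(ps): ps[i]=cv2.resize(q,(400,300),interpolation=cv2.INTER_CUBIC)
    cv2.imwrite(f'pics/{n}c.png',np.hstack(ps[:2]))
E
```

```text
top table z 0.0006
red 158 (array([450.3, -10. ]), 26.5, 20.4, 31.7) z 0.0262Traceback (most recent call last):
  File "<stdin>", line 9, in <module>
  File "h.py", line 20, in blob
    i=min(ok,key=lambda i:np.hypot(*(c[i]-near))); return l==i
ValueError: min() iterable argument is empty
```

Run:
```python
from h import *
seeds={'top':dict(red=(317,308),green=(385,232),yel=(250,255),blue=(157,300),wood=(483,257)),
'scene':dict(red=(320,210),green=(248,243),yel=(367,250),blue=(448,242),wood=(178,220))}
for n in('top','scene'):
    p=cv2.imread(f'pics/{n}0.png'); d=np.load(f'pics/{n}0.npy'); C=cloud(n,d); HS=hsv(p);H,S,V=cv2.split(HS)
    sd=seeds[n]
    for k,m,z in(('red',((H<7)|(H>172))&(S>140)&(V>80),.026),('green',(H>45)&(H<85)&(S>130)&(abs(C[...,2]-.024)<.012),.026),('yel',(H>22)&(H<36)&(S>150)&(C[...,2]>.015),.026),('blue',(H>100)&(H<128)&(S>120),.01),('wood',(V<115)&(C[...,2]>.003),.01)):
        m=cv2.morphologyEx(m.astype(np.uint8),cv2.MORPH_CLOSE,np.ones((3,3)))
        try: b=blob(m,np.array(sd[k])); print(n,k,b.sum(),rect(n,b,z), 'z',np.round(np.median(C[...,2][b]),4))
        except ValueError: print(k,'none',HS[sd[k][1],sd[k][0]],HS[sd[k][1]-3,sd[k][0]-3])
    W=(C[...,0]>.25)&(C[...,0]<.72)&(abs(C[...,1])<.42)
    hm=W&(C[...,2]>.006)&(d>0)
    k,l,s,c=cv2.connectedComponentsWithStats(hm.astype(np.uint8))
    for i in range(1,k):
        if s[i,4]>60:
            P=C[l==i]; print('h',np.round(c[i]),s[i,4],np.round(P.min(0),3),np.round(P.max(0),3),rect(n,l==i,np.median(P[:,2])))
    if n=='top': ps=[p[270:360,120:290],p[160:330,280:420]]
    else: ps=[p[180:310,230:400],p[180:280,340:480]]
    cv2.imwrite(f'pics/{n}c.png',np.hstack([cv2.resize(q,(400,300),interpolation=cv2.INTER_CUBIC) for q in (p[285:345,210:290],p[165:200,280:380]) ] if n=='top' else [cv2.resize(q,(400,300),interpolation=cv2.INTER_CUBIC) for q in (p[190:235,350:410],p[270:315,235:325])]))
```

```text
top red 387 (array([444.,   1.]), 47.2, 28.2, -60.0) z 0.0259
top green 77 (array([ 564.7, -129. ]), 19.9, 15.9, 60.1) z 0.026
top yel 355 (array([554.4, 117.8]), 45.3, 28.2, 56.8) z 0.0258
top blue 2068 (array([490.2, 294.5]), 180.6, 93.3, -1.7) z 0.0095
top wood 3186 (array([ 514.8, -314.9]), 182.0, 151.8, 1.8) z 0.0101
h [319. 173.] 191 [ 0.695 -0.077  0.006] [0.716 0.022 0.022] (array([703.3, -27.6]), 100.0, 15.0, 82.4)
h [322. 185.] 186 [ 0.672 -0.077  0.006] [0.688 0.028 0.024] (array([678.1, -24.4]), 105.1, 12.2, 88.5)
h [488. 255.] 3596 [ 0.422 -0.393  0.006] [ 0.61  -0.238  0.018] (array([ 515.4, -314.7]), 185.6, 150.9, 1.7)
h [384. 232.] 419 [ 0.55  -0.16   0.006] [ 0.603 -0.112  0.032] (array([ 573.9, -135.7]), 52.4, 29.3, -35.0)
h [315. 234.] 683 [ 0.539 -0.038  0.006] [0.599 0.022 0.083] (array([570.1,  -7.6]), 68.5, 59.8, -5.2)
h [249. 255.] 439 [0.531 0.091 0.006] [0.577 0.144 0.034] (array([553. , 116.5]), 51.4, 31.2, 56.6)
h [155. 293.] 2285 [0.396 0.246 0.006] [0.584 0.346 0.018] (array([490.2, 295.8]), 186.0, 94.9, -1.7)
h [390. 291.] 636 [ 0.436 -0.154  0.006] [ 0
[... 961 characters left out ...]
0.098 0.006] [0.473 0.158 0.082] (array([457.7, 127.2]), 103.2, 54.2, -7.1)
h [310. 231.] 1291 [ 0.423 -0.035  0.006] [0.603 0.031 0.079] (array([540.6,  -6.4]), 186.1, 72.4, -4.2)
h [449. 246.] 1038 [0.4   0.248 0.006] [0.588 0.347 0.013] (array([494.6, 297.1]), 187.3, 93.7, -1.9)
h [248. 243.] 345 [ 0.552 -0.158  0.006] [ 0.608 -0.11   0.03 ] (array([ 585.6, -131.5]), 58.8, 43.6, -34.2)
h [366. 248.] 341 [0.533 0.094 0.006] [0.583 0.147 0.028] (array([564.3, 120. ]), 56.2, 43.6, 57.6)
h [280. 284.] 122 [ 0.675 -0.073  0.006] [ 0.686 -0.015  0.019] (array([681.9, -44.3]), 59.7, 12.6, 84.9)
h [279. 293.] 150 [ 0.695 -0.076  0.006] [0.717 0.016 0.019] (array([704.5, -29.8]), 96.3, 14.5, 80.4)
```

```bash
python3 -c "
import cv2,numpy as np
cv2.imwrite('pics/both.png',np.vstack([cv2.imread('pics/topc.png'),cv2.imread('pics/scenec.png')]))"
```

```text
(no output)
```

View pics/both.png

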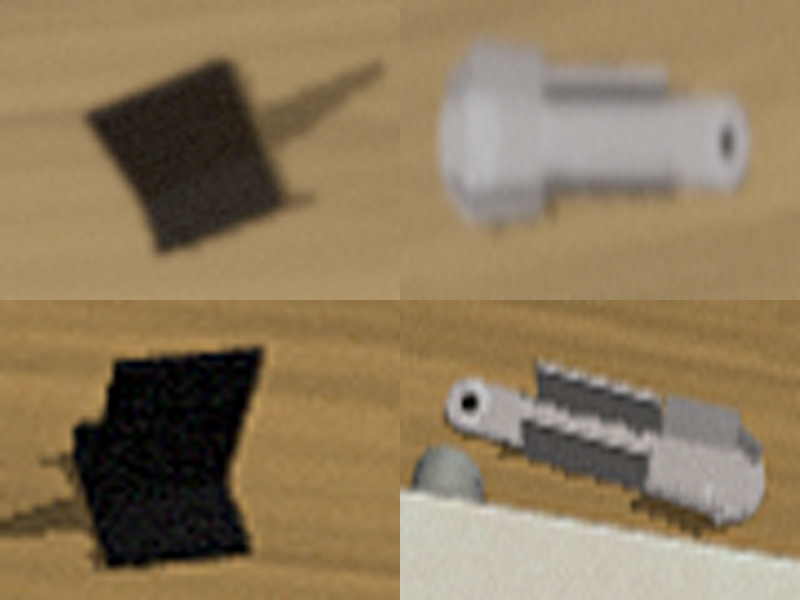

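The crops show the stand's back plate (upper edge in the top view) and the shoehorn's blade on the left with its tongue and hole on the right. I'll fix those two poses, check the crate face, and plan the first move.

```bash
cat >> h.py <<'E'
def plan(x,y,tip,yaw=None,s=None,maxs=.055):   # mm, mm, mm, deg (mod 180) -> rows in tool axes: turn first, then shift
    s=s or arm.get_state(); p=np.array(s['eef_pos']); cy=np.degrees(s['ee_rot'][2]); q=np.degrees(s['q'])
    T=np.array([x,y,tip+8.])/1e3
    if yaw is None: yaw=cy
    q1=np.degrees(np.arctan2(y,x)); c=[yaw+k*180 for k in range(-4,5)]
    c=[v for v in c if abs(q[5]+(v-cy)-(q1-q[0]))<165]; v=min(c,key=lambda v:abs(v-cy))
    a=np.radians(v); d=T-p; t=-(v-cy)
    sh=np.array([np.cos(a)*d[0]+np.sin(a)*d[1],np.sin(a)*d[0]-np.cos(a)*d[1],-d[2]])
    n=int(np.ceil(np.abs(sh).max()/maxs)); m=int(np.ceil(abs(t)/10.5))
    print('turn z',round(t,1),'=',m,'x',round(t/max(m,1),2),'| shift',np.round(sh,4),'=',n,'x',np.round(sh/max(n,1),4),'q6->',round(q[5]+(v-cy)-(q1-q[0])))
E
python3 - <<'E'
from h import *
for n in('top','scene'):
    p=cv2.imread(f'pics/{n}0.png'); d=np.load(f'pics/{n}0.npy'); C=cloud(n,d); H,S,V=cv2.split(hsv(p))
    X,Y,Z=C[...,0],C[...,1],C[...,2]
    m=(abs(X-.44)<.06)&(abs(Y-.128)<.05)&(V<70)
    for lo,hi in((.07,.09),(.055,.065),(.03,.05),(.004,.012)):
        P=C[m&(Z>lo)&(Z<hi)][:,:2]*1000
        if len(P)>8: c,(w,h),a=cv2.minAreaRect(P.astype(np.float32)); print(n,'stand',lo,len(P),np.round(P.mean(0)),np.round(c),round(w),round(h),round(a))
    m=(abs(X-.69)<.04)&(abs(Y+.025)<.1)&(S<50)&(V>90); m=cv2.morphologyEx(m.astype(np.uint8),cv2.MORPH_CLOSE,np.ones((5,5)))
    b=blob(m,np.array((328,181) if n=='top' else (285,290))); print(n,'horn',b.sum(),rect(n,b,.008))
    P=C[m.astype(bool)&(Z>.013)&(Z<.025)&(Y<-.02)&(Y>-.06)][:,:2]*1000; print('channel',len(P),cv2.minAreaRect(P.astype(np.float32)))
    m=(Z>.1)&(X>.7)&(X<.9)&(Y>-.2)&(Y<.2); print('crate',np.percentile(X[m],[0,1,10]))
    m=(abs(X-.57)<.05)&(abs(Y+.008)<.05)&(Z>.06); P=C[m]; print('tumbler',P.min(0),P.max(0))
E
```

```text
top stand 0.07 115 [457. 131.] [457. 131.] 7 49 18
top stand 0.055 76 [452. 129.] [451. 129.] 6 48 18
top stand 0.03 138 [446. 127.] [445. 127.] 9 48 17
top stand 0.004 213 [430. 123.] [441. 127.] 53 46 18
top horn 1131 (array([689.3, -41.7]), 146.1, 40.1, 84.8)
channel 99 ((688.6099853515625, -40.61697769165039), (40.051998138427734, 25.437318801879883), 84.90201568603516)
crate [0.80962236 0.8150135  0.85319578]
tumbler [ 0.53881337 -0.03765104  0.06006198] [0.59935136 0.0220104  0.0830933 ]
scene stand 0.07 85 [463. 133.] [463. 134.] 10 49 17
scene stand 0.055 59 [459. 132.] [459. 133.] 8 48 14
scene stand 0.03 110 [453. 131.] [453. 131.] 9 49 17
scene stand 0.004 189 [456. 131.] [449. 129.] 61 48 18
scene horn 779 (array([689.2, -37.4]), 146.9, 43.2, 81.7)
channel 59 ((691.7933349609375, -40.0228385925293), (40.8140983581543, 25.911062240600586), 85.97449493408203)
crate [0.81174839 0.82295596 0.86020981]
tumbler [ 0.54001023 -0.03545687  0.0600773 ] [0.60328646 0.02494516 0.07910225]
```

Heights and sizes agree with what was given. The gripper body would overlap the tumbler if I took the shoehorn at its origin. So I'll grasp it 15 mm towards the tongue with a 15° tilt about the closing axis.

```bash
python3 -c "
from h import *
plan(688.7,-55,120,85)"
```

```text
turn z -67.1 = 7 x -9.59 | shift [-0.6268 -0.4288  0.0747] = 12 x [-0.0522 -0.0357  0.0062] q6-> 0
```

Call:
move_arm(rows="0 0 -9.6 0 0 0 0.0876;0 0 -9.6 0 0 0 0.0876;0 0 -9.6 0 0 0 0.0876;0 0 -9.6 0 0 0 0.0876;0 0 -9.6 0 0 0 0.0876;0 0 -9.6 0 0 0 0.0876;0 0 -9.5 0 0 0 0.0876", squeeze=20)

```text
t: 0.98
eef_pos: [0.2069, -0.6421, 0.203]
ee_rot: [3.141, 0.001, -1.653]
force: [0.6, -0.2, -0.2]
width: 0.0877
gripper_force: 0.0
```

Call:
move_arm(rows="0 0 0 -0.0448 -0.0306 0 0.0876;0 0 0 -0.0448 -0.0306 0 0.0876;0 0 0 -0.0448 -0.0306 0 0.0876;0 0 0 -0.0448 -0.0306 0 0.0876;0 0 0 -0.0448 -0.0306 0 0.0876;0 0 0 -0.0448 -0.0306 0 0.0876;0 0 0 -0.0448 -0.0306 0 0.0876")

```text
t: 1.85
eef_pos: [0.4487, -0.3472, 0.2034]
ee_rot: [3.141, 0.0, -1.659]
force: [0.3, -1.1, 0.1]
width: 0.0876
gripper_force: 0.0
```

Call:
move_arm(rows="0 0 0 -0.0448 -0.0306 0.01 0.0876;0 0 0 -0.0448 -0.0306 0.01 0.0876;0 0 0 -0.0448 -0.0306 0.01 0.0876;0 0 0 -0.0448 -0.0306 0.01 0.0876;0 0 0 -0.0448 -0.0306 0.01 0.0876;0 0 0 -0.0448 -0.0306 0.01 0.0876;0 0 0 -0.0448 -0.0306 0.01 0.0876;0 0 0 0 0 0 0.0876")

```text
t: 2.85
eef_pos: [0.6898, -0.0522, 0.131]
ee_rot: [3.139, -0.0, -1.655]
force: [-0.4, -0.7, -0.7]
width: 0.0875
gripper_force: 0.0
```

```bash
python3 -c "
from h import *
s=arm.get_state();print(s['t'],s['eef_pos'],s['ee_rot'],s['force'])
plan(688.7,-55,120,85)"
```

```text
2.85 [ 0.68977081 -0.05217842  0.13099152] [ 3.13876705e+00 -4.66175925e-04 -1.65544969e+00] [-0.40532024 -0.73813157 -0.67131533]
turn z 0.1 = 1 x 0.15 | shift [0.0029 0.0008 0.003 ] = 1 x [0.0029 0.0008 0.003 ] q6-> 0
```

Call:
move_arm(rows="0 0 0 0.005 0.001 0 0.0876;0 -7.5 0 0 0 0 0.0876;0 -7.5 0 0 0 0 0.0876;0 0 0 0.0073 0 0.0273 0.0876;0 0 0 0.0073 0 0.0273 0.0876;0 0 0 0.0073 0 0.0273 0.0876;0 0 0 0.0074 0 0.0275 0.0876;0 0 0 0 0 0 0.0876")

```text
t: 3.85
eef_pos: [0.685, -0.0615, 0.0185]
ee_rot: [3.137, 0.262, -1.662]
force: [1.2, -0.1, 0.4]
width: 0.0874
gripper_force: 0.0
```

Run:
```python
from h import *
s=arm.get_state();print(s['t'],s['eef_pos'],np.degrees(s['ee_rot']),s['force'])
ps=[]
for n,(a,b,c,d) in (('top',(140,290,250,450)),('scene',(180,330,200,400))):
    p,_=arm.grab_frame(n); ps.append(cv2.resize(p[a:b,c:d],(400,300),interpolation=2))
cv2.imwrite('pics/g1.png',np.hstack(ps))
```

```text
3.85 [ 0.6850111  -0.06146459  0.01851638] [179.75153439  14.9939362  -95.21009556] [ 1.18055546 -0.05470106  0.43629257]
```

View pics/g1.png

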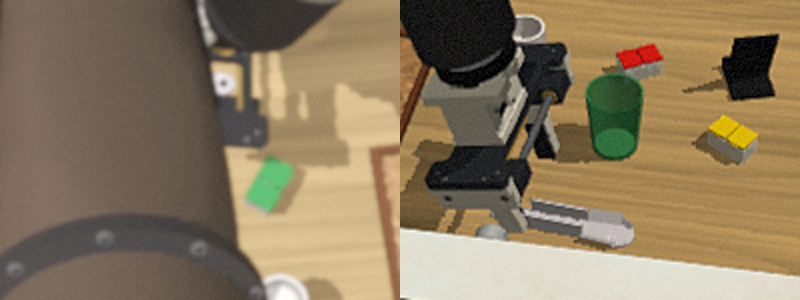

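The fingers straddle the channel just on its tongue side and clear the tumbler. I'll trim 4 mm and close.

Call:
move_arm(rows="0 0 0 -0.003 -0.004 0 0.0876;0 0 0 0 0 0 0;0 0 0 0 0 0 0;0 0 0 0 0 0 0;0 0 0 0 0 0 0;0 0 0 0 0 0 0;0 0 0 0 0 0 0;0 0 0 0 0 0 0", squeeze=20)

```text
t: 4.95
eef_pos: [0.6916, -0.0576, 0.021]
ee_rot: [3.142, 0.262, -1.659]
force: [-0.1, 0.6, -0.2]
width: 0.0232
gripper_force: 0.0
```

Call:
move_arm(rows="0 0 0 0 0 0 0;0 0 0 0 0 0 0;0 0 0 0 0 0 0")

```text
t: 5.32
eef_pos: [0.6916, -0.0576, 0.0211]
ee_rot: [3.142, 0.262, -1.659]
force: [-0.6, 0.6, -1.0]
width: 0.0008
gripper_force: 0.0
```

Run:
```python
from h import *
ps=[]
for n,(a,b,c,d) in (('scene',(240,330,210,330)),):
    p,_=arm.grab_frame(n); ps.append(cv2.resize(p[a:b,c:d],(800,600),interpolation=2))
cv2.imwrite('pics/g2.png',np.hstack(ps))
```

```text
(no output)
```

View pics/g2.png

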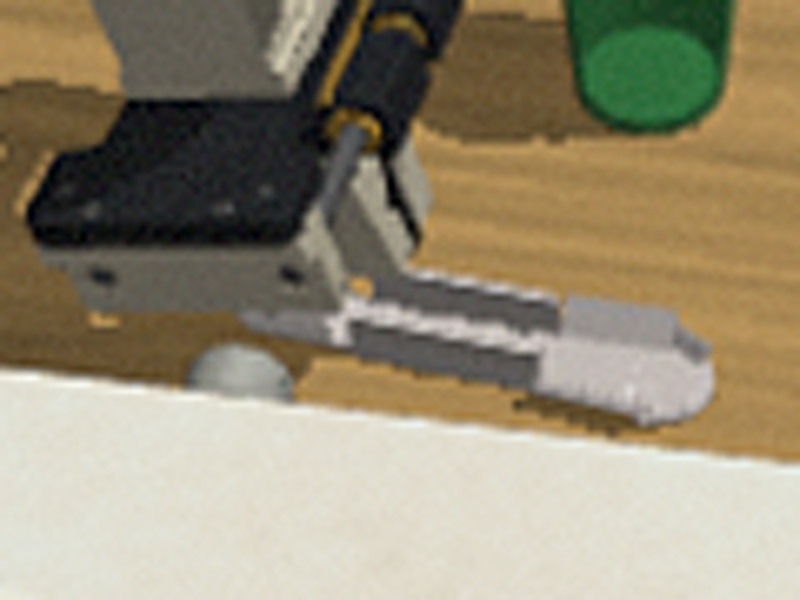

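The fingers closed to zero beside the channel, over the tongue, and the horn hasn't moved. I'll check where the channel really ends relative to the tool.

Run:
```python
from h import *
s=arm.get_state(); R=cv2.Rodrigues(np.zeros(3))[0]
from scipy.spatial.transform import Rotation as Ro
R=Ro.from_euler('xyz',s['ee_rot']).as_matrix(); p=np.array(s['eef_pos'])
print('tip',p+R@[0,0,.008],'grasp',p+R@[0,0,-.011], proj('scene',p+R@[0,0,.008]))
for y in(-115,-75,-40,-15,35): print(y,proj('scene',[.690+(y+40)*.000087,y/1e3,.018]))
p,d=arm.grab_frame('scene'); C=cloud('scene',d)
m=(abs(C[...,0]-.69)<.03)&(C[...,2]>.01)&(C[...,2]<.022)&(C[...,1]>-.1)&(C[...,1]<.05)
P=C[m]*1000
for lo in range(-100,50,10):
    q=P[(P[:,1]>=lo)&(P[:,1]<lo+10)]
    if len(q): print(lo,len(q),np.round([q[:,0].min(),q[:,0].max(),q[:,2].max()],1))
d0=np.load('pics/top0.npy');C=cloud('top',d0)
m=(abs(C[...,0]-.69)<.03)&(C[...,2]>.004)&(C[...,2]<.03)&(C[...,1]>-.13)&(C[...,1]<.05);P=C[m]*1000
for lo in range(-120,50,10):
    q=P[(P[:,1]>=lo)&(P[:,1]<lo+10)]
    if len(q): print('top',lo,len(q),np.round([q[:,0].min(),q[:,0].max(),q[:,2].max()],1))
```

```text
tip [ 0.69182357 -0.05556503  0.01336185] grasp [ 0.6913917  -0.06046366  0.03171442] [[272.69038035 286.5606526 ]]
-115 [[244.5981707  278.53546556]]
-75 [[263.59343428 282.0916018 ]]
-40 [[280.40625015 285.24330713]]
-15 [[292.52867595 287.51817995]]
35 [[317.06704406 292.12922065]]
-80 9 [696.9 700.6  16.4]
-70 18 [678.5 702.7  17.4]
-60 27 [677.1 703.5  19.1]
-50 28 [679.7 704.3  18.8]
-40 27 [678.3 705.4  19.3]
-30 27 [679.  706.7  18.1]
-20 19 [682.9 713.9  17.8]
-10 8 [677.1 715.4  11.4]
0 3 [677.9 716.6  12.4]
10 6 [676.7 718.8  13.6]
top -120 7 [677.1 699.7   9.1]
top -110 25 [660.6 708.8   6.8]
top -100 25 [673.2 699.3   8.8]
top -90 19 [664.3 712.8   7. ]
top -80 46 [662.7 717.7  22.6]
top -70 58 [662.4 708.5  22.2]
top -60 53 [671.2 713.8  22.1]
top -50 54 [665.7 716.3  22.5]
top -40 46 [672.6 701.3  23.2]
top -30 50 [667.9 714.2  23.8]
top -20 66 [662.6 715.3  20.3]
top -10 69 [671.5 719.9  17. ]
top 0 68 [660.6 716.5  17.4]
top 10 54 [661.5 715.5  13.5]
top 20 39 [664.4 716.5  13.5]
top 30 9 [665.2 707.4   7.8]
top 40 7 [664.5 706.    7.1]
```

Run:
```python
from h import *
s=arm.get_state(); print(s['eef_pos'],s['q'],s['width'])
p,d=arm.grab_frame('scene'); C=cloud('scene',d)*1000
for v in range(266,294,2): print(v,[tuple(np.round(C[v,u]).astype(int)) for u in range(258,280,3)])
cv2.imwrite('pics/g3.png',cv2.resize(p[250:300,240:300],(720,600),interpolation=cv2.INTER_NEAREST))
```

```text
[ 0.69163239 -0.05759918  0.02107257] [ 0.03164664  0.55904258 -0.0125374  -0.312394   -0.99026732  0.05160088] 0.0007870641936645094
266 [(np.int64(763), np.int64(-60), np.int64(147)), (np.int64(745), np.int64(-60), np.int64(128)), (np.int64(705), np.int64(-66), np.int64(86)), (np.int64(698), np.int64(-62), np.int64(78)), (np.int64(686), np.int64(-59), np.int64(67)), (np.int64(677), np.int64(-56), np.int64(57)), (np.int64(623), np.int64(-64), np.int64(-1)), (np.int64(620), np.int64(-58), np.int64(-3))]
268 [(np.int64(768), np.int64(-58), np.int64(148)), (np.int64(749), np.int64(-59), np.int64(127)), (np.int64(710), np.int64(-65), np.int64(85)), (np.int64(700), np.int64(-62), np.int64(75)), (np.int64(688), np.int64(-59), np.int64(62)), (np.int64(681), np.int64(-55), np.int64(56)), (np.int64(623), np.int64(-64), np.int64(-6)), (np.int64(628), np.int64(-56), np.int64(0))]
270 [(np.int64(758), np.int64(-62), np.int64(131)), (np.int64(710), np.int64(-71), np.int64(78)), (np.int64(711), np.int64(-65), np.int64(80)), (np.int64(702), np.int64(-61), np.int64(72)), (np.int64(691), np.int64(-5
[... 3546 characters left out ...]
np.int64(2)), (np.int64(693), np.int64(-80), np.int64(0)), (np.int64(699), np.int64(-72), np.int64(8)), (np.int64(697), np.int64(-66), np.int64(7)), (np.int64(701), np.int64(-59), np.int64(12)), (np.int64(702), np.int64(-53), np.int64(15)), (np.int64(704), np.int64(-46), np.int64(19)), (np.int64(702), np.int64(-41), np.int64(17))]
292 [(np.int64(697), np.int64(-86), np.int64(-3)), (np.int64(698), np.int64(-79), np.int64(0)), (np.int64(700), np.int64(-72), np.int64(3)), (np.int64(702), np.int64(-65), np.int64(6)), (np.int64(702), np.int64(-59), np.int64(7)), (np.int64(702), np.int64(-53), np.int64(8)), (np.int64(704), np.int64(-46), np.int64(12)), (np.int64(701), np.int64(-41), np.int64(10))]
```

View pics/g3.png

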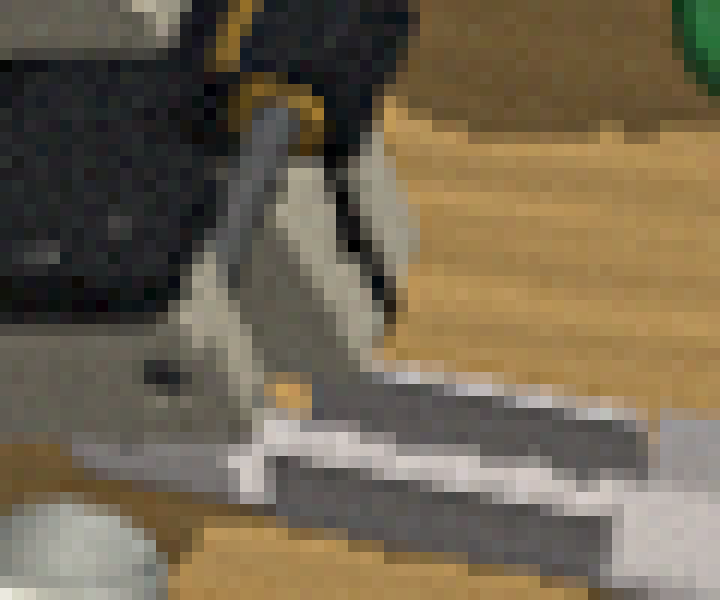

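Depth puts the closed fingertips near z 48 mm, not 13. The first frame shows the open gripper at the start pose, so I can check that offset there.

Run:
```python
from h import *
p=cv2.imread('pics/scene0.png'); C=cloud('scene',np.load('pics/scene0.npy'))*1000
cv2.imwrite('pics/s0.png',cv2.resize(p[0:90,0:120],(800,600),interpolation=cv2.INTER_NEAREST))
from scipy.spatial.transform import Rotation as Ro
R=Ro.from_euler('xyz',[3.1399,0,-2.83]).as_matrix(); t=np.array([.2069,-.642,.2026])
for w in(.044,-.044): print('tip',proj('scene',t+R@[0,w,.008]),(t+R@[0,w,.008]).round(3),'body',proj('scene',t+R@[0,w*2.2,-.058]))
m=(abs(C[...,0]-207)<130)&(abs(C[...,1]+642)<130)&(C[...,2]>100)&(C[...,2]<400)
for lo in range(100,400,15):
    q=C[m&(C[...,2]>=lo)&(C[...,2]<lo+15)]; print(lo,len(q),np.round(q.min(0)[:2]) if len(q) else '',np.round(q.max(0)[:2]) if len(q) else '')
```

```text
tip [[99.64353742 68.15271302]] [ 0.193 -0.6    0.195] body [[114.50854592  41.50065556]]
tip [[63.14275133 70.38407131]] [ 0.22  -0.684  0.195] body [[31.1628915  46.02871939]]
100 0  
115 0  
130 0  
145 0  
160 0  
175 0  
190 0  
205 0  
220 67 [ 180. -697.] [ 239. -583.]
235 110 [ 178. -701.] [ 242. -581.]
250 119 [ 179. -700.] [ 242. -579.]
265 132 [ 187. -703.] [ 243. -577.]
280 85 [ 151. -720.] [ 273. -547.]
295 469 [ 151. -718.] [ 279. -547.]
310 487 [ 150. -723.] [ 277. -541.]
325 952 [ 142. -743.] [ 276. -539.]
340 268 [ 180. -686.] [ 250. -617.]
355 233 [ 183. -686.] [ 246. -619.]
370 46 [ 223. -685.] [ 259. -620.]
385 0
```

View pics/s0.png

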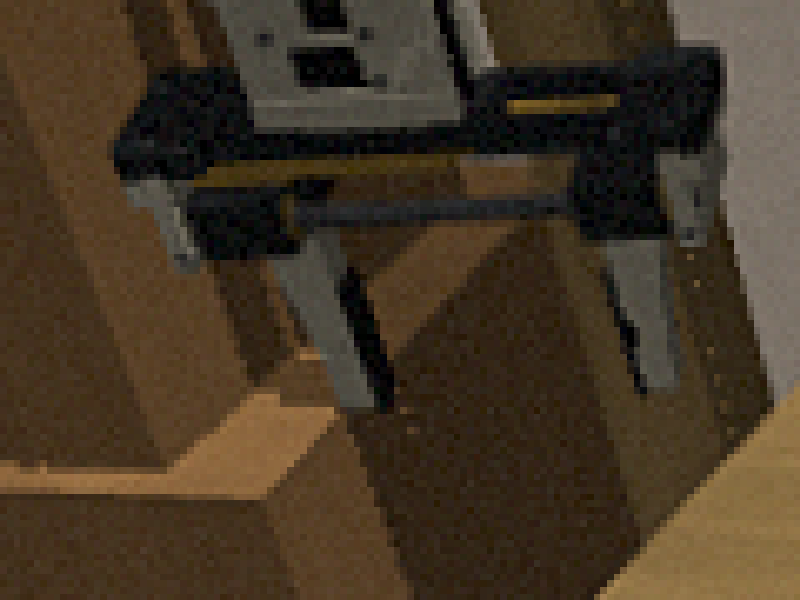

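The fingertips really sit about 26 mm higher than the reported TCP implies, while the lateral position agrees. I'll lift, level the tool, and measure the tips properly from the images.

Call:
move_arm(rows="0 0 0 -0.0078 0 -0.029 0.03;0 0 0 -0.0078 0 -0.029 0.03;0 7.5 0 0 0 0 0.03;0 7.5 0 0 0 0 0.03;0 0 0 0 0 0 0.03;0 0 0 0 0 0 0.03")

```text
t: 6.22
eef_pos: [0.6915, -0.057, 0.081]
ee_rot: [3.141, 0.001, -1.658]
force: [-0.3, -0.5, 0.3]
width: 0.0299
gripper_force: 0.0
```

Run:
```python
from h import *
s=arm.get_state(); t=np.array(s['eef_pos'])*1000; print(t,np.degrees(s['ee_rot']),s['width'])
ps=[]
for n in('scene','top'):
    p,d=arm.grab_frame(n); C=cloud(n,d)*1000
    m=(abs(C[...,0]-t[0])<60)&(abs(C[...,1]-t[1])<14)&(C[...,2]>40)&(C[...,2]<300)
    for lo in range(60,200,5):
        k=m&(C[...,2]>=lo)&(C[...,2]<lo+5); q=C[k]; 
        if len(q)>1: v,u=np.nonzero(k); print(n,lo,len(q),np.round(q.min(0)[:2]),np.round(q.max(0)[:2]),'v',v.max())
    ps.append(p)
u,v=proj('scene',t/1000)[0].astype(int); print(u,v)
cv2.imwrite('pics/g4.png',cv2.resize(ps[0][v-60:v+30,u-60:u+60],(800,600),interpolation=cv2.INTER_NEAREST))
print(u-60,v-60)
```

```text
[691.48138208 -57.034357    81.00512509] [ 1.79975154e+02  6.20541399e-02 -9.49965971e+01] 0.029941214198194805
scene 100 2 [676. -50.] [678. -48.] v 250
scene 145 3 [659. -45.] [664. -43.] v 229
scene 150 6 [658. -45.] [672. -44.] v 229
scene 155 2 [666. -46.] [674. -44.] v 229
scene 160 2 [674. -44.] [674. -44.] v 227
top 105 9 [661. -65.] [662. -47.] v 177
top 110 2 [660. -59.] [661. -52.] v 177
top 165 9 [642. -69.] [644. -46.] v 176
top 170 15 [641. -69.] [644. -44.] v 176
top 175 13 [640. -70.] [645. -44.] v 175
top 180 16 [641. -67.] [644. -46.] v 174
top 185 18 [640. -70.] [650. -44.] v 174
top 190 230 [641. -71.] [672. -43.] v 172
top 195 85 [641. -71.] [681. -43.] v 171
270 262
210 202
```

View pics/g4.png

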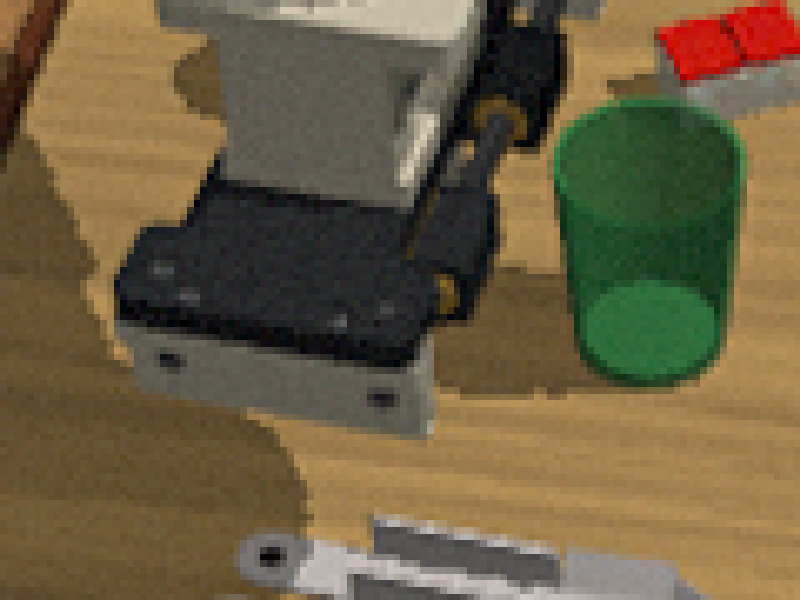

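Run:
```python
from h import *
from scipy.spatial.transform import Rotation as Ro
R=Ro.from_euler('xyz',[3.1399,0,-2.83]).as_matrix(); t=np.array([.2069,-.642,.2026])
for dz in(.008,-.01,-.015,-.02,-.025,-.03): print(dz,[proj('scene',t+R@[-.0095,w,dz]).round(1)[0] for w in(-.044,-.062,.044,.062)])
p=cv2.imread('pics/scene0.png'); g=cv2.cvtColor(p,6)
for u in(53,54,55,56,97,98,99,100): print(u,g[52:68,u])
C=cloud('scene',np.load('pics/scene0.npy'))*1000
for u in(54,99): print(u,[list(np.round(C[v,u]).astype(int)) for v in range(52,63)])
```

```text
0.008 [array([62.5, 72.1]), array([54.9, 72.6]), array([99.2, 69.9]), array([106.6,  69.4])]
-0.01 [array([60.1, 65.3]), array([52.4, 65.8]), array([97.2, 63.1]), array([104.7,  62.6])]
-0.015 [array([59.4, 63.4]), array([51.7, 63.8]), array([96.6, 61.2]), array([104.1,  60.7])]
-0.02 [array([58.8, 61.5]), array([51. , 61.9]), array([96. , 59.3]), array([103.6,  58.8])]
-0.025 [array([58.1, 59.5]), array([50.4, 60. ]), array([95.5, 57.3]), array([103. ,  56.9])]
-0.03 [array([57.4, 57.6]), array([49.7, 58. ]), array([94.9, 55.4]), array([102.5,  55. ])]
53 [47 69 84 83 84 79 76 78 74 47 34 29 31 37 42 72]
54 [ 0  2 27 48 76 84 83 79 76 46 34 37 38 32 38 42]
55 [ 6 14  0 11 23 26 53 77 81 43 31 49 37 39 35 34]
56 [ 0  8 10  0  9 17 10 23 30 25 42 36 32 40 34 37]
97 [78 77 77 79 85 80 54 56 65 57 59 62 56 59 60 61]
98 [78 82 74 75 77 84 65 58 53 63 58 57 58 55 57 67]
99 [77 79 78 78 80 79 58 59 57 59 55 58 60 63 56 56]
100 [56 67 72 81 84 73 66 55 50 67 59 59 61 56 60 64]
54 [[np.int64(232), np.int64(-683), np.int64(248)], [np.int64(231), np.int64(-685), np.int64(244)], [np.int64(234),
[... 260 characters left out ...]
int64(231)], [np.int64(235), np.int64(-688), np.int64(228)], [np.int64(234), np.int64(-690), np.int64(225)], [np.int64(-382), np.int64(-1132), np.int64(-101)]]
99 [[np.int64(198), np.int64(-587), np.int64(240)], [np.int64(205), np.int64(-583), np.int64(241)], [np.int64(202), np.int64(-585), np.int64(237)], [np.int64(201), np.int64(-587), np.int64(234)], [np.int64(203), np.int64(-587), np.int64(232)], [np.int64(200), np.int64(-589), np.int64(228)], [np.int64(200), np.int64(-590), np.int64(226)], [np.int64(-461), np.int64(-994), np.int64(-114)], [np.int64(-478), np.int64(-1006), np.int64(-127)], [np.int64(-463), np.int64(-998), np.int64(-124)], [np.int64(-460), np.int64(-997), np.int64(-126)]]
```

Three views agree: the fingertips are about 24 mm *behind* the TCP, not 8 mm ahead. I'll redo the grasp with that corrected.

```bash
sed -i 's/tip+8\./tip-24./' h.py; grep -n "tip-24" h.py
```

```text
29:    T=np.array([x,y,tip-24.])/1e3
```

Call:
move_arm(rows="0 0 0 -0.008 0.001 0 0.0876;0 -7.5 0 0 0 0 0.0876;0 -7.5 0 0 0 0 0.0876;0 0 0 0 0 0 0.0876;0 0 0 0 0 0 0.0876;0 0 0 0 0 0 0.0876;0 0 0 0.0061 0 0.0227 0.0876;0 0 0 0.0061 0 0.0227 0.0876")

```text
t: 7.32
eef_pos: [0.6915, -0.0483, 0.034]
ee_rot: [-3.141, 0.261, -1.657]
force: [-0.2, 0.3, -0.7]
width: 0.0877
gripper_force: 0.0
```

Call:
move_arm(rows="0 0 0 0.0041 0 0.0151 0.0876;0 0 0 0.0041 0 0.0151 0.0876;0 0 0 0.0041 0 0.0151 0.0876;0 0 0 0 0 0 0.0876;0 0 0 0 0 0 0.0876")

```text
t: 7.95
eef_pos: [0.6918, -0.0498, -0.0124]
ee_rot: [-3.141, 0.262, -1.658]
force: [0.3, 0.3, -0.3]
width: 0.0874
gripper_force: 0.0
```

Call:
move_arm(rows="0 0 0 0 0 0 0;0 0 0 0 0 0 0;0 0 0 0 0 0 0;0 0 0 0 0 0 0;0 0 0 0 0 0 0;0 0 0 0 0 0 0;0 0 0 0 0 0 0;0 0 0 0 0 0 0", squeeze=20)

```text
t: 8.95
eef_pos: [0.6912, -0.0497, -0.0129]
ee_rot: [3.141, 0.262, -1.659]
force: [-1.0, -0.5, 0.8]
width: 0.0235
gripper_force: 20.0
```

Call:
move_arm(rows="0 0 0 0 0 0 0;0 0 0 0 0 0 0")

```text
t: 9.2
eef_pos: [0.6913, -0.0497, -0.0128]
ee_rot: [3.142, 0.262, -1.659]
force: [-0.1, 0.3, 0.8]
width: 0.0237
gripper_force: 20.0
```

Gripped at 23.7 mm with 20 N. The horn is flat while the tool is tilted, so I'll keep the tilt all the way and turn about world z.

Call:
move_arm(rows="0 0 0 -0.0039 0 -0.0145 0;0 0 0 -0.0078 0 -0.029 0;0 0 0 -0.0104 0 -0.0386 0;0 0 0 -0.0104 0 -0.0386 0;0 0 0 0 0 0 0")

```text
t: 9.82
eef_pos: [0.6941, -0.0499, 0.118]
ee_rot: [-3.133, 0.262, -1.656]
force: [0.7, 1.0, -1.4]
width: 0.0238
gripper_force: 20.0
```

```bash
cat >> h.py <<'E'
from scipy.spatial.transform import Rotation as Ro
def go(x,y,z,maxs=.055,s=None):   # TCP mm in world -> shift rows in present tool axes
    s=s or arm.get_state(); R=Ro.from_euler('xyz',s['ee_rot']).as_matrix()
    d=R.T@(np.array([x,y,z])/1e3-np.array(s['eef_pos'])); n=int(np.ceil(np.linalg.norm(d)/maxs))
    print('pos',np.round(np.array(s['eef_pos'])*1e3,1),'rot',np.degrees(s['ee_rot']).round(1),'w',round(s['width'],4),'shift',d.round(4),n,'x',(d/n).round(4))
E
python3 -c "
from h import *
go(560,-180,118)"
```

```text
pos [694.1 -49.9 118. ] rot [-179.5   15.   -94.9] w 0.0238 shift [ 0.1362  0.1223 -0.0376] 4 x [ 0.0341  0.0306 -0.0094]
```

Call:
move_arm(rows="0 0 0 0.0272 0.0244 -0.0075 0;0 0 0 0.0272 0.0244 -0.0075 0;0 0 0 0.0272 0.0244 -0.0075 0;0 0 0 0.0272 0.0244 -0.0075 0;0 0 0 0.0272 0.0244 -0.0075 0")

```text
t: 10.45
eef_pos: [0.5565, -0.1801, 0.1135]
ee_rot: [-3.141, 0.262, -1.659]
force: [0.3, -0.6, -0.8]
width: 0.0234
gripper_force: 20.0
```

Call:
move_arm(rows="2.69 0 10.05 0 0 0 0;2.69 0 10.05 0 0 0 0;2.69 0 10.05 0 0 0 0;2.69 0 10.05 0 0 0 0;2.69 0 10.05 0 0 0 0;2.69 0 10.05 0 0 0 0;2.69 0 10.05 0 0 0 0;2.69 0 10.05 0 0 0 0")

```text
t: 11.45
eef_pos: [0.5572, -0.1794, 0.1137]
ee_rot: [3.141, 0.262, -3.109]
force: [0.2, 0.6, -0.3]
width: 0.0236
gripper_force: 20.0
```

Run:
```python
from h import *
go(507,-274,60)
p,d=arm.grab_frame('scene'); cv2.imwrite('pics/g5.png',p[120:320,100:400])
C=cloud('scene',d)*1000; P=C[145:260,130:280].reshape(-1,3)
m=(P[:,2]>80)&(P[:,2]<130); print(P[m].min(0),P[m].max(0))
```

```text
pos [ 557.2 -179.4  113.7] rot [ 180.    15.  -178.1] w 0.0236 shift [ 0.0654 -0.0929  0.038 ] 3 x [ 0.0218 -0.031   0.0127]
[ 500.53031287 -194.35340489  123.10401548] [ 644.74738796 -157.7548312   129.95659277]
```

View pics/g5.png

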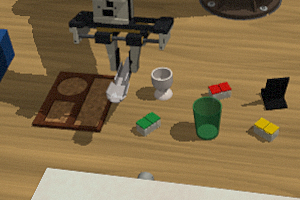

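The horn is level with its blade towards +x, where the geometry predicts. Next I go over the long pocket and lower it.

Call:
move_arm(rows="0 0 0 0.0218 -0.031 0.0127 0;0 0 0 0.0218 -0.031 0.0127 0;0 0 0 0.0218 -0.031 0.0127 0;0 0 0 0.0052 0 0.0193 0;0 0 0 0.0052 0 0.0193 0;0 0 0 0 0 0 0;0 0 0 0 0 0 0")

```text
t: 12.38
eef_pos: [0.5081, -0.2746, 0.0203]
ee_rot: [-3.141, 0.262, -3.101]
force: [-0.4, 0.2, -0.7]
width: 0.0239
gripper_force: 20.0
```

Run:
```python
from h import *
go(507,-274,-4)
p,d=arm.grab_frame('scene'); cv2.imwrite('pics/g6.png',cv2.resize(p[180:270,110:250],(800,514)))
```

```text
pos [ 508.1 -274.6   20.3] rot [-180.    15.  -177.7] w 0.0239 shift [0.0073 0.0006 0.0232] 1 x [0.0073 0.0006 0.0232]
```

View pics/g6.png

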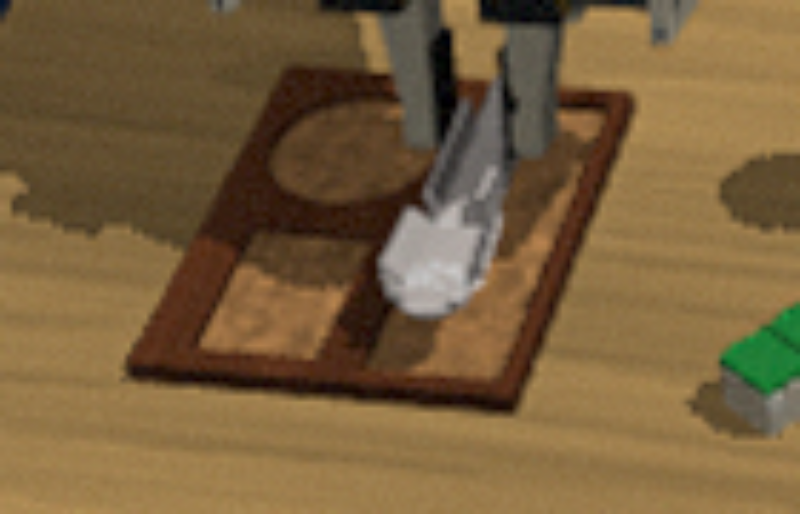

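Call:
move_arm(rows="0 0 0 0.0022 0 0.008 0;0 0 0 0.0022 0 0.008 0;0 0 0 0 0 0 0")

```text
t: 12.8
eef_pos: [0.5068, -0.2742, 0.002]
ee_rot: [3.141, 0.26, -3.103]
force: [0.3, -0.6, -0.8]
width: 0.0238
gripper_force: 20.0
```

Run:
```python
from h import *
go(507,-274,-4)
p,d=arm.grab_frame('scene'); H,S,V=cv2.split(hsv(p)); C=cloud('scene',d)*1000
m=(C[...,2]>13)&(C[...,2]<40)&(C[...,0]>540)&(C[...,0]<620)&(abs(C[...,1]+274)<40)
P=C[m]; print(P.min(0),P.max(0)); B=P[P[:,0]>555]; print('blade y',np.percentile(B[:,1],[1,50,99]))
c=C[(C[...,2]<7)&(C[...,2]>0)&(C[...,0]>550)&(C[...,0]<598)&(C[...,1]<-235)&(C[...,1]>-310)&(S>60)&(V>110)]; print('cork',np.percentile(c[:,:2],[1,99],axis=0))
```

```text
pos [ 506.8 -274.2    2. ] rot [ 180.    14.9 -177.8] w 0.0238 shift [0.0014 0.0002 0.0058] 1 x [0.0014 0.0002 0.0058]
[ 540.02686623 -294.2974374    13.00245105] [ 592.61098791 -250.22121003   34.46275258]
blade y [-292.68331329 -274.37089425 -251.35246083]
cork [[ 550.67171033 -297.91163514]
 [ 596.32252704 -247.39648298]]
```

Call:
move_arm(rows="0 0 0 0.0012 0 0.0045 0;0 0 0 0.0012 0 0.0045 0;0 0 0 0 0 0 0;0 0 0 0 0 0 0")

```text
t: 13.35
eef_pos: [0.5075, -0.2744, -0.0064]
ee_rot: [3.141, 0.261, -3.103]
force: [0.8, -0.1, -0.3]
width: 0.0237
gripper_force: 20.0
```

Call:
move_arm(rows="0 0 0 0.0003 0 0.001 0;0 0 0 0 0 0 0;0 0 0 0 0 0 0")

```text
t: 13.72
eef_pos: [0.5075, -0.2744, -0.0074]
ee_rot: [3.141, 0.261, -3.103]
force: [0.4, -0.2, -0.1]
width: 0.0235
gripper_force: 20.0
```

Call:
move_arm(rows="0 0 0 0.0003 0 0.001 0;0 0 0 0 0 0 0;0 0 0 0 0 0 0")

```text
t: 14.1
eef_pos: [0.5074, -0.2744, -0.0085]
ee_rot: [3.141, 0.261, -3.103]
force: [-0.2, 0.2, -0.9]
width: 0.0236
gripper_force: 20.0
```

Call:
move_arm(rows="0 0 0 0.0002 0 0.0007 0;0 0 0 0 0 0 0;0 0 0 0 0 0 0")

```text
t: 14.48
eef_pos: [0.5075, -0.2745, -0.009]
ee_rot: [3.142, 0.262, -3.103]
force: [-2.3, 1.3, 5.5]
width: 0.0239
gripper_force: 20.0
```

Contact at the predicted height (5.5 N). Release, rise and level.

Call:
move_arm(rows="0 0 0 0 0 0 0.045;0 0 0 0 0 0 0.045;0 0 0 0 0 0 0.045;0 0 0 -0.0039 0 -0.0145 0.045;0 0 0 -0.0116 0 -0.0435 0.045;0 0 0 -0.0143 0 -0.0533 0.0876;0 7.5 0 0 0 0 0.0876;0 7.5 0 0 0 0 0.0876")

```text
t: 15.48
eef_pos: [0.5078, -0.2751, 0.1096]
ee_rot: [-3.14, 0.0, -3.104]
force: [1.2, -0.0, -1.1]
width: 0.0696
gripper_force: 0.0
```

Run:
```python
from h import *
go(462,-129,90)
p,d=arm.grab_frame('scene'); cv2.imwrite('pics/g7.png',cv2.resize(p[180:270,110:290],(800,400)))
C=cloud('scene',d)*1000
m=(abs(C[...,0]-462)<45)&(abs(C[...,1]+129)<45)&(C[...,2]>50)&(C[...,2]<68); print(C[m].min(0),C[m].max(0))
```

```text
pos [ 507.8 -275.1  109.6] rot [-179.9    0.  -177.8] w 0.0696 shift [0.0402 0.1478 0.0193] 3 x [0.0134 0.0493 0.0064]
[ 438.42718918 -151.42327571   50.06153642] [ 488.85934011 -103.50269733   63.25088742]
```

View pics/g7.png

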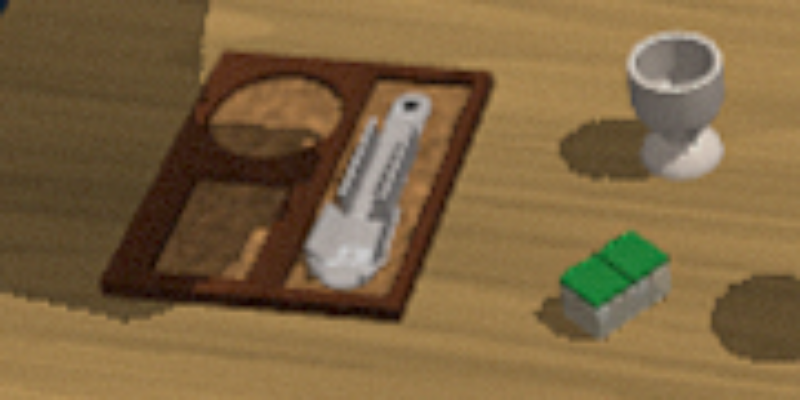

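The shoehorn lies flat in its long pocket. Next is the egg cup.

Call:
move_arm(rows="0 0 0 0.0134 0.0493 0.0064 0.0876;0 0 0 0.0134 0.0493 0.0064 0.0876;0 0 0 0.0134 0.0493 0.0064 0.0876;0 0 0 0 0 0 0.0876;0 0 0 0 0 0.03 0.0876;0 0 0 0 0 0.03 0.0876;0 0 0 0 0 0.0215 0.0876;0 0 0 0 0 0 0.0876")

```text
t: 16.52
eef_pos: [0.4608, -0.1289, 0.0047]
ee_rot: [-3.141, -0.003, -3.104]
force: [0.6, -0.6, 0.9]
width: 0.0877
gripper_force: 0.0
```

Call:
move_arm(rows="0 0 0 0 0 0 0;0 0 0 0 0 0 0;0 0 0 0 0 0 0;0 0 0 0 0 0 0;0 0 0 0 0 0 0;0 0 0 0 0 0 0;0 0 0 0 0 0 0", squeeze=15)

```text
t: 17.4
eef_pos: [0.4617, -0.1281, 0.0056]
ee_rot: [3.142, -0.0, -3.103]
force: [-1.8, 1.9, 4.7]
width: 0.0479
gripper_force: 15.0
```

Call:
move_arm(rows="0 0 0 0 0 -0.02 0;0 0 0 0 0 -0.04 0;0 0 0 0 0 -0.04 0;0 0 0 -0.001 -0.0543 0 0;0 0 0 -0.001 -0.0543 0 0;0 0 0 -0.001 -0.0543 0 0;0 0 0 -0.001 -0.0543 0 0;0 0 0 0 0 0 0")

```text
t: 18.4
eef_pos: [0.4731, -0.3481, 0.104]
ee_rot: [3.141, -0.002, -3.107]
force: [0.3, 0.1, -1.5]
width: 0.0477
gripper_force: 15.0
```

Run:
```python
from h import *
go(474,-345,30)
for n in('scene','top'):
    p,d=arm.grab_frame(n); C=cloud(n,d)*1000; z0=105.7-5.6
    m=(abs(C[...,0]-474)<45)&(abs(C[...,1]+345)<45)
    for lo,hi in((z0-6,z0+12),(z0+40,z0+65)):
        q=C[m&(C[...,2]>lo)&(C[...,2]<hi)]
        if len(q)>5: print(n,len(q),np.percentile(q,[2,98],axis=0).round(1).tolist())
```

```text
pos [ 473.1 -348.1  104. ] rot [ 1.80e+02 -1.00e-01 -1.78e+02] w 0.0477 shift [-0.0011  0.003   0.074 ] 2 x [-0.0006  0.0015  0.037 ]
scene 178 [[462.1, -365.9, 97.2], [494.3, -329.7, 111.6]]
scene 493 [[450.7, -385.8, 140.7], [497.7, -307.7, 164.1]]
top 29 [[447.4, -362.4, 142.0], [495.3, -341.9, 162.6]]
```

Call:
move_arm(rows="0 0 0 -0.001 0.003 0.03 0;0 0 0 0 0 0.03 0;0 0 0 0 0 0.02 0;0 0 0 0 0 0.01 0;0 0 0 0 0 0 0;0 0 0 0 0 0 0")

```text
t: 19.25
eef_pos: [0.4755, -0.342, 0.0162]
ee_rot: [-3.141, 0.001, -3.102]
force: [0.7, -0.7, -1.1]
width: 0.0477
gripper_force: 15.0
```

Call:
move_arm(rows="0 0 0 0 0 0.0015 0;0 0 0 0 0 0 0;0 0 0 0 0 0 0")

```text
t: 19.62
eef_pos: [0.4748, -0.3421, 0.014]
ee_rot: [-3.142, -0.0, -3.103]
force: [0.1, 0.1, -0.5]
width: 0.0477
gripper_force: 15.0
```

Call:
move_arm(rows="0 0 0 0 -0.0025 0.0025 0;0 0 0 0 0 0 0;0 0 0 0 0 0 0")

```text
t: 20.0
eef_pos: [0.4747, -0.3446, 0.0112]
ee_rot: [3.141, -0.001, -3.103]
force: [-0.0, -0.5, -1.9]
width: 0.0474
gripper_force: 15.0
```

Call:
move_arm(rows="0 0 0 0 0 0.001 0;0 0 0 0 0 0 0;0 0 0 0 0 0 0")

```text
t: 20.38
eef_pos: [0.4749, -0.3445, 0.0103]
ee_rot: [3.141, -0.001, -3.103]
force: [-0.4, 0.8, -0.5]
width: 0.0476
gripper_force: 15.0
```

Call:
move_arm(rows="0 0 0 0 0 0.0007 0;0 0 0 0 0 0 0;0 0 0 0 0 0 0")

```text
t: 20.75
eef_pos: [0.4749, -0.3446, 0.0097]
ee_rot: [3.142, -0.0, -3.103]
force: [0.0, 0.6, -1.4]
width: 0.0476
gripper_force: 15.0
```

Call:
move_arm(rows="0 0 0 0 0 0.0007 0;0 0 0 0 0 0 0;0 0 0 0 0 0 0")

```text
t: 21.12
eef_pos: [0.475, -0.3446, 0.0096]
ee_rot: [-3.141, -0.0, -3.103]
force: [-2.1, 1.3, 6.3]
width: 0.048
gripper_force: 15.0
```

Call:
move_arm(rows="0 0 0 0 0 0.0005 0;0 0 0 0 0 0 0;0 0 0 0 0 0 0")

```text
t: 21.5
eef_pos: [0.4751, -0.3446, 0.0096]
ee_rot: [-3.141, -0.0, -3.103]
force: [-2.0, 4.1, 10.3]
width: 0.0475
gripper_force: 15.0
```

Call:
move_arm(rows="0 0 0 0 0 -0.0005 0.064;0 0 0 0 0 0 0.064;0 0 0 0 0 0 0.064;0 0 0 0 0 -0.02 0.064;0 0 0 0 0 -0.04 0.064;0 0 0 0 0 -0.04 0.0876;0 0 0 0 0 0 0.0876")

```text
t: 22.38
eef_pos: [0.477, -0.3455, 0.1123]
ee_rot: [-3.139, 0.005, -3.103]
force: [0.8, -0.1, -0.1]
width: 0.0783
gripper_force: 0.0
```

Run:
```python
from h import *
plan(446.5,2,110,-60)
for n in('scene','top'):
    p,d=arm.grab_frame(n); C=cloud(n,d)*1000
    m=(abs(C[...,0]-474)<45)&(abs(C[...,1]+345)<45)&(C[...,2]>50)&(C[...,2]<75); q=C[m]
    if len(q)>5: print(n,len(q),np.percentile(q,[2,98],axis=0).round(1).tolist())
    H,S,V=cv2.split(hsv(p)); m=((H<7)|(H>172))&(S>140)&(V>80)&(abs(C[...,0]-446)<60)&(abs(C[...,1])<50)&(C[...,2]>15)
    m=cv2.morphologyEx(m.astype(np.uint8),cv2.MORPH_CLOSE,np.ones((3,3)))
    if m.sum()>50: print(n,'red',rect(n,m,.026))
```

```text
turn z 62.2 = 6 x 10.37 | shift [0.3162 0.1473 0.0263] = 6 x [0.0527 0.0246 0.0044] q6-> -150
scene 242 [[453.5, -367.3, 50.8], [500.8, -322.2, 65.6]]
scene red (array([450.5,   3.7]), 46.8, 28.9, -62.1)
top red (array([443.9,   1. ]), 46.4, 28.3, -60.5)
```

The egg cup stands upright in its pocket, with the rim at about 66 mm. Now the red case.

Call:
move_arm(rows="0 0 10.4 0 0 0 0.0876;0 0 10.4 0 0 0 0.0876;0 0 10.4 0 0 0 0.0876;0 0 10.4 0 0 0 0.0876;0 0 10.3 0 0 0 0.0876;0 0 10.3 0 0 0 0.0876")

```text
t: 23.22
eef_pos: [0.4739, -0.3441, 0.1071]
ee_rot: [-3.139, -0.003, 2.088]
force: [-0.2, 0.6, 0.6]
width: 0.0876
gripper_force: 0.0
```

Call:
move_arm(rows="0 0 0 0.0527 0.0246 0.0044 0.0876;0 0 0 0.0527 0.0246 0.0044 0.0876;0 0 0 0.0527 0.0246 0.0044 0.0876;0 0 0 0.0527 0.0246 0.0044 0.0876;0 0 0 0.0527 0.0246 0.0044 0.0876;0 0 0 0.0527 0.0246 0.0044 0.0876;0 0 0 0 0 0 0.0876;0 0 0 0 0 0 0.0876")

```text
t: 24.22
eef_pos: [0.446, -0.0017, 0.0816]
ee_rot: [-3.14, -0.012, 2.101]
force: [-0.1, 0.6, -0.6]
width: 0.0876
gripper_force: 0.0
```

```bash
python3 -c "
from h import *
plan(446.5,2,15,-60); s=arm.get_state(); print(s['t'],s['eef_pos'])"
```

```text
turn z 0.4 = 1 x 0.37 | shift [0.003  0.0023 0.0906] = 2 x [0.0015 0.0011 0.0453] q6-> -150
24.225 [ 0.44602326 -0.00168486  0.08160937]
```

Call:
move_arm(rows="0 0 0 0.007 0.002 0 0.0876;0 0 0 0 0 0.03 0.0876;0 0 0 0 0 0.03 0.0876;0 0 0 0 0 0.02 0.0876;0 0 0 0 0 0.0105 0.0876;0 0 0 0 0 0 0.0876")

```text
t: 24.98
eef_pos: [0.4449, 0.0041, -0.0085]
ee_rot: [-3.142, -0.017, 2.102]
force: [-0.4, 0.3, 0.4]
width: 0.0874
gripper_force: 0.0
```

Call:
move_arm(rows="0 0 0 0 0 0 0;0 0 0 0 0 0 0;0 0 0 0 0 0 0;0 0 0 0 0 0 0;0 0 0 0 0 0 0;0 0 0 0 0 0 0;0 0 0 0 0 0 0;0 0 0 0 0 0 0", squeeze=15)

```text
t: 25.98
eef_pos: [0.4452, 0.0049, -0.008]
ee_rot: [3.14, -0.016, 2.104]
force: [-0.5, -0.0, 0.2]
width: 0.0278
gripper_force: 15.0
```

Call:
move_arm(rows="0 0 0 0 0 0 0;0 0 0 0 0 0 0")

```text
t: 26.22
eef_pos: [0.4452, 0.0048, -0.0081]
ee_rot: [3.14, -0.016, 2.104]
force: [0.7, -0.4, 0.0]
width: 0.0279
gripper_force: 15.0
```

Call:
move_arm(rows="0 0 0 0 0 -0.02 0;0 0 0 0 0 -0.04 0;0 0 0 0 0 -0.05 0;0 0 -10.2 0 0 0 0;0 0 -10.2 0 0 0 0;0 0 -10.2 0 0 0 0;0 0 -10.2 0 0 0 0;0 0 -10.2 0 0 0 0")

```text
t: 27.22
eef_pos: [0.4458, 0.0031, 0.1019]
ee_rot: [3.128, -0.009, 3.0]
force: [0.2, 0.8, -0.6]
width: 0.0276
gripper_force: 15.0
```

Call:
move_arm(rows="0 0 -10.2 0 0 0 0;0 0 0 0 0 0 0")

```text
t: 27.48
eef_pos: [0.4458, 0.0031, 0.1018]
ee_rot: [3.127, -0.007, -3.113]
force: [-0.2, -0.8, -1.1]
width: 0.0277
gripper_force: 15.0
```

```bash
python3 -c "
from h import *
go(559,-342.3,100)"
```

```text
pos [445.8   3.1 101.8] rot [ 179.1   -0.4 -178.3] w 0.0277 shift [-0.1032 -0.3485 -0.0041] 7 x [-0.0147 -0.0498 -0.0006]
```

Call:
move_arm(rows="0 0 0 -0.0147 -0.0498 0 0;0 0 0 -0.0147 -0.0498 0 0;0 0 0 -0.0147 -0.0498 0 0;0 0 0 -0.0147 -0.0498 0 0;0 0 0 -0.0147 -0.0498 0 0;0 0 0 -0.0147 -0.0498 0 0;0 0 0 -0.0147 -0.0498 0 0;0 0 0 0 0 0 0")

```text
t: 28.48
eef_pos: [0.5593, -0.3452, 0.0945]
ee_rot: [3.127, -0.008, -3.119]
force: [-0.8, 0.7, -0.7]
width: 0.0279
gripper_force: 15.0
```

Run:
```python
from h import *
go(559,-342.3,10)
for n in('scene','top'):
    p,d=arm.grab_frame(n); C=cloud(n,d)*1000
    H,S,V=cv2.split(hsv(p)); m=((H<7)|(H>172))&(S>140)&(V>80)&(abs(C[...,0]-560)<60)&(abs(C[...,1]+342)<50)&(C[...,2]>60)
    P=C[m]; 
    if len(P)>20: print(n,len(P),P.min(0).round(),P.max(0).round(),np.median(P,0).round(1))
```

```text
pos [ 559.3 -345.2   94.5] rot [ 179.1   -0.5 -178.7] w 0.0279 shift [-0.0004  0.0017  0.0846] 2 x [-0.0002  0.0008  0.0423]
scene 148 [ 541. -361.  123.] [ 588. -331.  139.] [ 569.2 -349.1  126.6]
```

Call:
move_arm(rows="0 0 0 0 0.002 0.03 0;0 0 0 0 0 0.03 0;0 0 0 0 0 0.02 0;0 0 0 0 0 0.012 0;0 0 0 0 0 0 0;0 0 0 0 0 0 0")

```text
t: 29.32
eef_pos: [0.5593, -0.3387, 0.0051]
ee_rot: [3.127, -0.005, -3.111]
force: [-0.1, -0.1, -0.3]
width: 0.0277
gripper_force: 15.0
```

Call:
move_arm(rows="0 0 0 0 0 0.0025 0;0 0 0 0 0 0 0;0 0 0 0 0 0 0")

```text
t: 29.7
eef_pos: [0.5586, -0.3388, 0.0018]
ee_rot: [3.127, -0.006, -3.112]
force: [1.4, 0.1, -0.7]
width: 0.0279
gripper_force: 15.0
```

Call:
move_arm(rows="0 0 0 0 0 0.001 0;0 0 0 0 0 0 0;0 0 0 0 0 0 0")

```text
t: 30.08
eef_pos: [0.5586, -0.3387, 0.0005]
ee_rot: [3.127, -0.007, -3.111]
force: [-0.5, -0.3, 0.2]
width: 0.0279
gripper_force: 15.0
```

Call:
move_arm(rows="0 0 0 0 -0.003 0.0025 0;0 0 0 0 0 0 0;0 0 0 0 0 0 0")

```text
t: 30.45
eef_pos: [0.5586, -0.3417, -0.0021]
ee_rot: [3.126, -0.007, -3.111]
force: [1.0, -0.5, 0.0]
width: 0.0276
gripper_force: 15.0
```

Call:
move_arm(rows="0 0 0 0 0 0.001 0;0 0 0 0 0 0 0;0 0 0 0 0 0 0")

```text
t: 30.82
eef_pos: [0.5586, -0.3416, -0.003]
ee_rot: [3.127, -0.007, -3.111]
force: [0.6, 0.2, 0.6]
width: 0.0278
gripper_force: 15.0
```

Call:
move_arm(rows="0 0 0 0 0 0.0007 0;0 0 0 0 0 0 0;0 0 0 0 0 0 0")

```text
t: 31.2
eef_pos: [0.5587, -0.3417, -0.0036]
ee_rot: [3.127, -0.007, -3.111]
force: [0.4, 0.2, -0.4]
width: 0.0278
gripper_force: 15.0
```

Call:
move_arm(rows="0 0 0 0 0 0.0006 0;0 0 0 0 0 0 0;0 0 0 0 0 0 0")

```text
t: 31.58
eef_pos: [0.5589, -0.3416, -0.0039]
ee_rot: [3.127, -0.006, -3.111]
force: [-0.9, 2.4, 5.8]
width: 0.0282
gripper_force: 15.0
```

Call:
move_arm(rows="0 0 0 0 0 0.0005 0;0 0 0 0 0 0 0;0 0 0 0 0 0 0")

```text
t: 31.95
eef_pos: [0.5588, -0.3416, -0.004]
ee_rot: [3.127, -0.006, -3.111]
force: [-1.2, 2.7, 8.7]
width: 0.0277
gripper_force: 15.0
```

Call:
move_arm(rows="0 0 0 0 0 0 0.046;0 0 0 0 0 0 0.046;0 0 0 0 0 0 0.046;0 0 0 0 0 -0.02 0.046;0 0 0 0 0 -0.05 0.046;0.8 0 0 0 0 -0.05 0.046;0 0 0 0 0 0 0.0876;0 0 0 0 0 0 0.0876")

```text
t: 32.95
eef_pos: [0.5592, -0.3432, 0.115]
ee_rot: [3.14, -0.007, -3.112]
force: [0.4, 0.4, -1.3]
width: 0.0606
gripper_force: 0.0
```

Run:
```python
from h import *
plan(455,130.5,130,17.5)
for n in('scene','top'):
    p,d=arm.grab_frame(n); C=cloud(n,d)*1000
    H,S,V=cv2.split(hsv(p)); m=((H<7)|(H>172))&(S>140)&(V>80)&(abs(C[...,0]-560)<60)&(abs(C[...,1]+342)<50)&(C[...,2]>15)
    m=cv2.morphologyEx(m.astype(np.uint8),cv2.MORPH_CLOSE,np.ones((3,3)))
    if m.sum()>50: print(n,'red',rect(n,m,.030),np.median(C[m>0],0))
```

```text
turn z -15.8 = 2 x -7.89 | shift [-0.0431  0.4831  0.009 ] = 9 x [-0.0048  0.0537  0.001 ] q6-> -89
scene red (array([ 564.6, -341.6]), 47.3, 30.3, 1.3) [ 561.77213447 -342.39554644   27.49085622]
```

The red case is flat, lids up, in its pocket (centre about 562, -342). Now the phone stand.

Call:
move_arm(rows="0 0 -7.9 0 0 0 0.0876;0 0 -7.9 0 0 0 0.0876;0 0 0 -0.0048 0.0537 0 0.0876;0 0 0 -0.0048 0.0537 0 0.0876;0 0 0 -0.0048 0.0537 0 0.0876;0 0 0 -0.0048 0.0537 0 0.0876;0 0 0 -0.0048 0.0537 0 0.0876;0 0 0 -0.0048 0.0537 0 0.0876")

```text
t: 34.05
eef_pos: [0.4887, -0.0262, 0.1149]
ee_rot: [3.139, -0.008, -2.836]
force: [1.4, -0.4, 0.3]
width: 0.0876
gripper_force: 0.0
```

Call:
move_arm(rows="0 0 0 -0.0048 0.0537 0 0.0876;0 0 0 -0.0048 0.0537 0 0.0876;0 0 0 -0.0048 0.0537 0 0.0876;0 0 0 0 0 0 0.0876;0 0 0 0 0 0 0.0876")

```text
t: 34.67
eef_pos: [0.4545, 0.1303, 0.1155]
ee_rot: [3.139, -0.008, -2.835]
force: [0.1, 0.2, -0.8]
width: 0.0874
gripper_force: 0.0
```

Run:
```python
from h import *
plan(455,130.5,42,17.5); print(arm.get_state()['eef_pos'],arm.get_state()['ee_rot'])
```

```text
turn z 0.1 = 1 x 0.09 | shift [-0.0005  0.      0.0975] = 2 x [-0.0003  0.      0.0487] q6-> -88
[0.45451014 0.13029686 0.11547482] [ 3.13930655 -0.00805732 -2.8346099 ]
```

Call:
move_arm(rows="0 0 0 0 0 0.03 0.0876;0 0 0 0 0 0.03 0.0876;0 0 0 0 0 0.0275 0.0876;0 0 0 0 0 0.01 0.0876;0 0 0 0 0 0 0.0876;0 0 0 0 0 0 0.0876")

```text
t: 35.42
eef_pos: [0.4551, 0.1306, 0.0196]
ee_rot: [3.138, -0.005, -2.836]
force: [0.3, -0.2, 0.8]
width: 0.0871
gripper_force: 0.0
```

Call:
move_arm(rows="0 0 0 0 0 0 0;0 0 0 0 0 0 0;0 0 0 0 0 0 0;0 0 0 0 0 0 0;0 0 0 0 0 0 0;0 0 0 0 0 0 0;0 0 0 0 0 0 0", squeeze=25)

```text
t: 36.3
eef_pos: [0.4546, 0.1308, 0.0189]
ee_rot: [3.138, -0.006, -2.836]
force: [-0.3, 1.0, 2.0]
width: 0.0494
gripper_force: 25.0
```

Call:
move_arm(rows="0 0 0 0 0 -0.02 0;0 0 0 0 0 -0.03 0;0 0 0 0 0 -0.03 0;0 0 9.65 0 0 0 0;0 0 9.65 0 0 0 0;0 0 0 0 0 0 0;0 0 0 0 0 0 0")

```text
t: 37.17
eef_pos: [0.4548, 0.1303, 0.0986]
ee_rot: [3.141, -0.007, 3.114]
force: [0.0, 1.0, -1.1]
width: 0.0498
gripper_force: 25.0
```

Run:
```python
from h import *
go(459,297.6,85)
```

```text
pos [454.8 130.3  98.6] rot [180.   -0.4 178.4] w 0.0498 shift [0.0002 0.1674 0.0136] 4 x [0.0001 0.0418 0.0034]
```

Call:
move_arm(rows="0 0 0 0 0.0418 0 0;0 0 0 0 0.0418 0 0;0 0 0 0 0.0418 0 0;0 0 0 0 0.0418 0 0;0 0 0 0 0 0.02 0;0 0 0 0 0 0.02 0;0 0 0 0 0 0 0;0 0 0 0 0 0 0")

```text
t: 38.17
eef_pos: [0.4602, 0.2977, 0.0594]
ee_rot: [3.141, -0.006, 3.112]
force: [-0.2, -0.3, -1.9]
width: 0.05
gripper_force: 25.0
```

Run:
```python
from h import *
go(459,297.6,29)
p,d=arm.grab_frame('scene'); C=cloud('scene',d)*1000; H,S,V=cv2.split(hsv(p))
cv2.imwrite('pics/g8.png',cv2.resize(p[150:290,380:520],(600,600)))
```

```text
pos [460.2 297.7  59.4] rot [180.   -0.4 178.3] w 0.05 shift [ 0.001  -0.0002  0.0304] 1 x [ 0.001  -0.0002  0.0304]
```

View pics/g8.png

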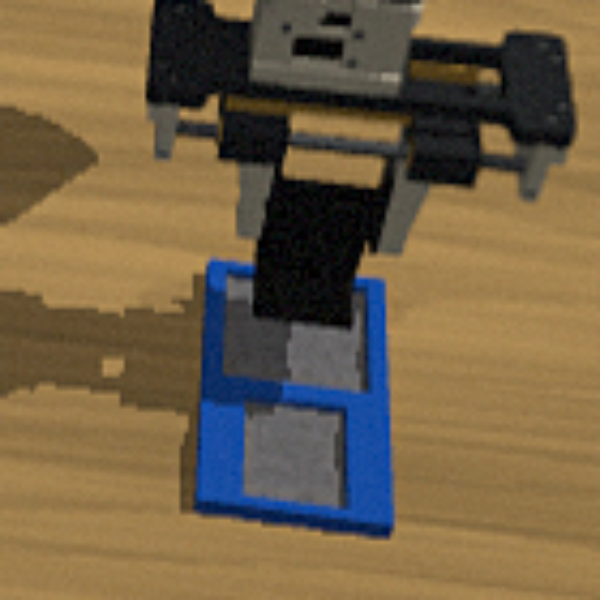

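The stand is level over the large pocket. Lowering it in steps.

Call:
move_arm(rows="0 0 0 0.001 0 0.015 0;0 0 0 0 0 0.012 0;0 0 0 0 0 0.005 0;0 0 0 0 0 0 0;0 0 0 0 0 0 0")

```text
t: 38.85
eef_pos: [0.4588, 0.2979, 0.0271]
ee_rot: [3.141, -0.007, 3.111]
force: [-0.8, 0.9, -1.1]
width: 0.0498
gripper_force: 25.0
```

Call:
move_arm(rows="0 0 0 0 0 0.002 0;0 0 0 0 0 0 0;0 0 0 0 0 0 0")

```text
t: 39.22
eef_pos: [0.4587, 0.2977, 0.0251]
ee_rot: [3.141, -0.007, 3.111]
force: [0.8, -1.0, -1.6]
width: 0.05
gripper_force: 25.0
```

Call:
move_arm(rows="0 0 0 0 0 0.0008 0;0 0 0 0 0 0 0;0 0 0 0 0 0 0")

```text
t: 39.6
eef_pos: [0.4586, 0.2977, 0.0241]
ee_rot: [3.141, -0.007, 3.111]
force: [-0.6, 0.5, -0.7]
width: 0.0499
gripper_force: 25.0
```

Call:
move_arm(rows="0 0 0 0 0 0.0008 0;0 0 0 0 0 0 0;0 0 0 0 0 0 0")

```text
t: 39.98
eef_pos: [0.4586, 0.2977, 0.0233]
ee_rot: [3.141, -0.007, 3.111]
force: [-0.5, 0.7, -1.6]
width: 0.0496
gripper_force: 25.0
```

Call:
move_arm(rows="0 0 0 0 0 0.0006 0;0 0 0 0 0 0 0;0 0 0 0 0 0 0")

```text
t: 40.35
eef_pos: [0.4587, 0.2977, 0.0229]
ee_rot: [3.141, -0.007, 3.111]
force: [-1.8, -0.4, 2.4]
width: 0.0496
gripper_force: 25.0
```

Call:
move_arm(rows="0 0 0 0 0 0.0004 0;0 0 0 0 0 0 0;0 0 0 0 0 0 0.066;0 0 0 0 0 0 0.066;0 0 0 0 0 0 0.066;0 0 0 0 0 -0.02 0.066;0 0 0 0 0 -0.05 0.0876;0 0 0 0 0 -0.04 0.0876")

```text
t: 41.35
eef_pos: [0.4595, 0.2977, 0.1339]
ee_rot: [3.141, -0.006, 3.111]
force: [0.4, 1.0, 0.3]
width: 0.0806
gripper_force: 0.0
```

Run:
```python
from h import *
plan(577,-134.5,110,-34.5)
for n in('scene','top'):
    p,d=arm.grab_frame(n); C=cloud(n,d)*1000
    H,S,V=cv2.split(hsv(p)); m=(abs(C[...,0]-455)<60)&(abs(C[...,1]-298)<50)&(V<70)
    for lo,hi in((70,92),(8,16)):
        q=C[m&(C[...,2]>lo)&(C[...,2]<hi)]
        if len(q)>5: print(n,lo,len(q),np.percentile(q,[3,97],axis=0).round(1).tolist())
    m=(H>45)&(H<85)&(S>130)&(abs(C[...,0]-577)<45)&(abs(C[...,1]+135)<40)&(C[...,2]>13)
    m=cv2.morphologyEx(m.astype(np.uint8),cv2.MORPH_CLOSE,np.ones((3,3)))
    if m.sum()>50: print(n,'green',rect(n,m,.026))
```

```text
turn z 32.7 = 4 x 8.18 | shift [-0.3416 -0.2897  0.0479] = 7 x [-0.0488 -0.0414  0.0068] q6-> -111
scene 70 123 [[462.6, 272.1, 70.5], [470.7, 318.8, 84.1]]
scene 8 205 [[444.9, 273.3, 8.2], [481.8, 318.6, 14.6]]
scene green (array([ 580.7, -133.6]), 47.2, 28.2, -34.2)
top 8 238 [[423.1, 272.2, 8.3], [440.3, 318.0, 15.4]]
top green (array([ 565.4, -129.2]), 19.9, 15.4, 57.5)
```

The phone stand is upright on its pocket floor. Now the green case.

Call:
move_arm(rows="0 0 8.2 0 0 0 0.0876;0 0 8.2 0 0 0 0.0876;0 0 8.2 0 0 0 0.0876;0 0 8.1 0 0 0 0.0876")

```text
t: 41.95
eef_pos: [0.4667, 0.2911, 0.1312]
ee_rot: [-3.14, -0.028, 2.556]
force: [-0.3, 0.6, -0.7]
width: 0.087
gripper_force: 0.0
```

Call:
move_arm(rows="0 0 0 -0.0427 -0.0362 0.004 0.0876;0 0 0 -0.0427 -0.0362 0.004 0.0876;0 0 0 -0.0427 -0.0362 0.004 0.0876;0 0 0 -0.0427 -0.0362 0.004 0.0876;0 0 0 -0.0427 -0.0362 0.004 0.0876;0 0 0 -0.0427 -0.0362 0.004 0.0876;0 0 0 -0.0427 -0.0362 0.004 0.0876;0 0 0 -0.0427 -0.0362 0.004 0.0876")

```text
t: 42.95
eef_pos: [0.5915, -0.1404, 0.0898]
ee_rot: [-3.141, -0.028, 2.556]
force: [1.8, 0.3, -0.1]
width: 0.0877
gripper_force: 0.0
```

Call:
move_arm(rows="0 0 0 0 0 0 0.0876")

```text
t: 43.08
eef_pos: [0.591, -0.1421, 0.0887]
ee_rot: [-3.14, -0.029, 2.552]
force: [-0.5, 0.1, -0.1]
width: 0.088
gripper_force: 0.0
```

Run:
```python
from h import *
plan(577,-134.5,15,-34.5); print(arm.get_state()['eef_pos'],arm.get_state()['ee_rot'])
```

```text
turn z 0.7 = 1 x 0.71 | shift [ 0.0158 -0.0017  0.0977] = 2 x [ 0.0079 -0.0009  0.0489] q6-> -111
[ 0.59102   -0.1420659  0.0887435] [-3.13957891 -0.02927923  2.55185452]
```

Call:
move_arm(rows="0 -1.65 0.7 0 0 0 0.0876;0 0 0 0.0158 -0.0017 0 0.0876;0 0 0 0 0 0 0.0876")

```text
t: 43.45
eef_pos: [0.5759, -0.1299, 0.0906]
ee_rot: [-3.141, 0.0, 2.546]
force: [0.7, -0.5, -0.4]
width: 0.0875
gripper_force: 0.0
```

Run:
```python
from h import *
plan(577,-134.5,15,-34.5); print(arm.get_state()['eef_pos'],arm.get_state()['ee_rot'])
```

```text
turn z 0.4 = 1 x 0.36 | shift [-0.0035 -0.0032  0.0996] = 2 x [-0.0018 -0.0016  0.0498] q6-> -111
[ 0.57587782 -0.12987097  0.09061378] [-3.14086088e+00  8.91237501e-05  2.54569566e+00]
```

Call:
move_arm(rows="0 0 0 -0.0035 -0.0032 0 0.0876;0 0 0 0 0 0.03 0.0876;0 0 0 0 0 0.03 0.0876;0 0 0 0 0 0.025 0.0876;0 0 0 0 0 0.0145 0.0876;0 0 0 0 0 0 0.0876;0 0 0 0 0 0 0.0876")

```text
t: 44.32
eef_pos: [0.5794, -0.1359, -0.0081]
ee_rot: [-3.142, 0.002, 2.545]
force: [-0.1, -0.1, 0.6]
width: 0.0881
gripper_force: 0.0
```

Call:
move_arm(rows="0 0 0 0 0 0 0;0 0 0 0 0 0 0;0 0 0 0 0 0 0;0 0 0 0 0 0 0;0 0 0 0 0 0 0;0 0 0 0 0 0 0;0 0 0 0 0 0 0;0 0 0 0 0 0 0", squeeze=15)

```text
t: 45.32
eef_pos: [0.5785, -0.1358, -0.009]
ee_rot: [-3.141, 0.001, 2.544]
force: [0.4, 0.3, -0.5]
width: 0.0277
gripper_force: 15.0
```

Call:
move_arm(rows="0 0 0 0 0 0 0;0 0 0 0 0 0 0")

```text
t: 45.58
eef_pos: [0.5785, -0.1358, -0.009]
ee_rot: [-3.141, 0.001, 2.544]
force: [0.2, 0.0, 0.2]
width: 0.0278
gripper_force: 15.0
```

Call:
move_arm(rows="0 0 0 0 0 -0.02 0;0 0 0 0 0 -0.05 0;0 0 0 0 0 -0.05 0;0 0 -8.1 0 0 0 0;0 0 -8.1 0 0 0 0;0 0 -8.1 0 0 0 0;0 0 -8.1 0 0 0 0;0 0 0 0 0 0 0")

```text
t: 46.58
eef_pos: [0.5783, -0.1357, 0.111]
ee_rot: [-3.14, 0.0, 3.109]
force: [-1.0, 0.6, -0.3]
width: 0.0276
gripper_force: 15.0
```

Run:
```python
from h import *
go(540,295,105)
```

```text
pos [ 578.3 -135.7  111. ] rot [-179.9    0.   178.1] w 0.0276 shift [0.0524 0.4292 0.0055] 8 x [0.0066 0.0537 0.0007]
```

Call:
move_arm(rows="0 0 0 0.0066 0.0537 0 0;0 0 0 0.0066 0.0537 0 0;0 0 0 0.0066 0.0537 0 0;0 0 0 0.0066 0.0537 0 0;0 0 0 0.0066 0.0537 0 0;0 0 0 0.0066 0.0537 0 0;0 0 0 0.0066 0.0537 0 0;0 0 0 0.0066 0.0537 0 0")

```text
t: 47.58
eef_pos: [0.5389, 0.2972, 0.1106]
ee_rot: [-3.14, 0.001, 3.106]
force: [-0.0, 0.3, 0.0]
width: 0.0278
gripper_force: 15.0
```

Call:
move_arm(rows="0 0 0 0 0 0 0;0 0 0 0 0 0 0")

```text
t: 47.82
eef_pos: [0.5389, 0.2953, 0.1101]
ee_rot: [-3.14, -0.0, 3.108]
force: [-0.3, -0.6, 0.0]
width: 0.0277
gripper_force: 15.0
```

Run:
```python
from h import *
go(540,295,5); print(arm.get_state()['ee_rot'])
p,d=arm.grab_frame('scene'); C=cloud('scene',d)*1000
H,S,V=cv2.split(hsv(p)); m=(H>45)&(H<85)&(S>130)&(abs(C[...,0]-540)<60)&(abs(C[...,1]-295)<50)&(C[...,2]>60)
P=C[m]; print(len(P),P.min(0).round(),P.max(0).round(),np.median(P,0).round(1))
```

```text
pos [538.9 295.3 110.1] rot [-179.9   -0.   178.1] w 0.0277 shift [-1.100e-03 -1.000e-04  1.051e-01] 2 x [-0.0005 -0.      0.0526]
[-3.13978115e+00 -1.60583394e-05  3.10822172e+00]
377 [515. 246. 136.] [588. 339. 451.] [552.6 291.6 144.5]
```

Call:
move_arm(rows="0 0 0 -0.001 0 0.04 0;0 0 0 0 0 0.04 0;0 0 0 0 0 0.018 0;0 0 0 0 0 0.009 0;0 0 0 0 0 0 0;0 0 0 0 0 0 0")

```text
t: 48.62
eef_pos: [0.5412, 0.2958, 0.0048]
ee_rot: [3.141, 0.002, 3.11]
force: [-0.5, 0.6, -0.7]
width: 0.0277
gripper_force: 15.0
```

Call:
move_arm(rows="0 0 0 0 0 0.005 0;0 0 0 0 0 0 0;0 0 0 0 0 0 0")

```text
t: 49.0
eef_pos: [0.5404, 0.2953, -0.0013]
ee_rot: [-3.14, 0.001, 3.11]
force: [-0.3, 0.7, -0.5]
width: 0.0281
gripper_force: 15.0
```

Call:
move_arm(rows="0 0 0 0 0 0.001 0;0 0 0 0 0 0 0;0 0 0 0 0 0 0")

```text
t: 49.38
eef_pos: [0.5404, 0.2952, -0.0025]
ee_rot: [-3.14, 0.001, 3.11]
force: [0.0, 0.2, -0.3]
width: 0.028
gripper_force: 15.0
```

Call:
move_arm(rows="0 0 0 0 0 0.0015 0;0 0 0 0 0 0 0;0 0 0 0 0 0 0")

```text
t: 49.75
eef_pos: [0.5404, 0.2952, -0.004]
ee_rot: [-3.14, 0.001, 3.11]
force: [0.7, -0.8, -0.8]
width: 0.0279
gripper_force: 15.0
```

Call:
move_arm(rows="0 0 0 0 0 0.0008 0;0 0 0 0 0 0 0;0 0 0 0 0 0 0")

```text
t: 50.12
eef_pos: [0.5404, 0.2952, -0.0048]
ee_rot: [-3.14, 0.001, 3.11]
force: [-0.4, -1.0, 0.1]
width: 0.0277
gripper_force: 15.0
```

Call:
move_arm(rows="0 0 0 0 0 0.0005 0;0 0 0 0 0 0 0;0 0 0 0 0 0 0")

```text
t: 50.5
eef_pos: [0.5405, 0.2952, -0.005]
ee_rot: [-3.14, 0.001, 3.11]
force: [-1.2, -0.6, 4.7]
width: 0.0279
gripper_force: 15.0
```

Contact. Release, rise clear and check everything.

Call:
move_arm(rows="0 0 0 0 0 0 0.046;0 0 0 0 0 0 0.046;0 0 0 0 0 0 0.046;0 0 0 0 0 -0.02 0.046;0 0 0 0 0 -0.05 0.046;0 0 0 0 0 -0.06 0.06;0 0 0 0 0 -0.06 0.06;0 0 0 0 0 0 0.06")

```text
t: 51.5
eef_pos: [0.5428, 0.2973, 0.1908]
ee_rot: [3.136, 0.008, 3.11]
force: [0.4, 0.2, 0.4]
width: 0.0594
gripper_force: 0.0
```

Run:
```python
from h import *
p,d=arm.grab_frame('scene'); C=cloud('scene',d)*1000
H,S,V=cv2.split(hsv(p)); m=(H>45)&(H<85)&(S>130)&(abs(C[...,0]-540)<60)&(abs(C[...,1]-295)<50)&(C[...,2]>15)&(C[...,2]<60)
m=cv2.morphologyEx(m.astype(np.uint8),cv2.MORPH_CLOSE,np.ones((3,3)))
print('green',rect('scene',m,.030),np.median(C[m>0],0).round(1))
m=(H>22)&(H<36)&(S>150)&(abs(C[...,0]-556)<50)&(abs(C[...,1]-118)<50)&(C[...,2]>15)
m=cv2.morphologyEx(m.astype(np.uint8),cv2.MORPH_CLOSE,np.ones((3,3))); print('yellow',rect('scene',m,.026))
P=C[(abs(C[...,0]-571)<45)&(abs(C[...,1]+7)<45)&(C[...,2]>60)&(C[...,2]<85)]; print('tumbler',P.min(0).round(),P.max(0).round())
cv2.imwrite('pics/end.png',cv2.resize(p[160:290,110:500],(800,267)))
print(arm.get_state()['t'])
```

```text
green (array([541.9, 292.2]), 47.5, 27.2, -2.2) [540.1 293.2  27.5]
yellow (array([559.4, 120.1]), 47.4, 29.7, 61.6)
tumbler [539. -36.  60.] [603.  25.  79.]
51.55
```

View pics/end.png

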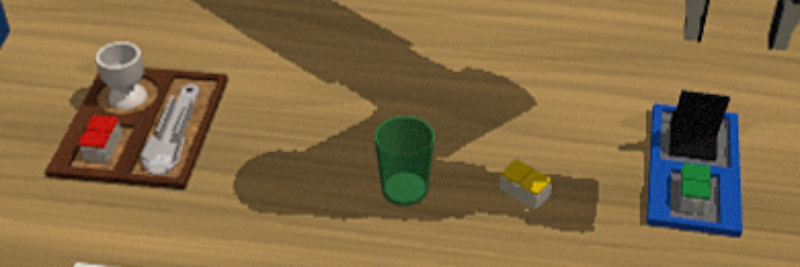

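All five items sit in their pockets, at (120,75), (98,138), (172,130), (697,125) and (695,190) in the picture. The tumbler and yellow case haven't moved.

```bash
python3 -c "
from station import arm
print(arm.job_done())"
```

```text
the job is handed in; nothing more can be done
None
```

I handed in both bedside kits at about 52 s: all five items were set down on their pocket floors, and the yellow-lidded case and tumbler are still where they stood; the only slip was a first shoehorn grasp that closed on nothing, because the fingertips sit 24 mm behind the TCP rather than 8 mm ahead.

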